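# Seat the lamp carrier on the test station and put it under the magnifier

### The arm

A 6-joint arm with a two-finger parallel gripper is mounted at the origin on the work surface. World frame = base frame: x ahead of the robot, y to its left, z up, the work surface at z = 0. Lengths are in m, angles in rad, forces in N, time in s.
With the tool pointing down it reaches from about 0.275 to 1 m from the base axis. Payload 8.4 kg.
Tool frame: the origin (TCP) lies on the centre line of the jaws, within the pads' length; the fingertips stand env.tip_extent ahead of it and the grasp point (between the pads) lies 2 mm behind it (env.tip_extent is the distance from the TCP to the fingertips, in m); z points along the fingers, y is the line along which they close (so a half turn about z gives the same grasp; the last joint's range is limited). The gripper opens to 85 mm and grips with 20 to 120 N. Pads are 22 mm wide; open, the fingers measure 114 mm over their backs; the gripper's body (76 mm by 85 mm) begins 54 mm behind the grasp point. The pads swing forward as they close: fully open they stand 13 mm farther back than shut.
Start: joints at [1.222, 0.353, 1.633, -0, 1.155, -0.002], TCP at [0.212, 0.588, 0.248] pointing down, gripper open.
Joint ranges: [-2.63, 2.63], [-0.92, 2.1], [0.06, 2.66], [-1.3, 4.44], [0, 2.69], [-3.02, 3.02]. Speed limits (rad/s): [2.22, 2.22, 2.79, 3.14, 3.14, 3.14].

### API

Orientations are given as a unit quaternion [x, y, z, w].
In Python, from bench import env gives the robot as it stands.
- The arm moves only by the shell command python3 -m pendant 'ROWS' [OPENING]. ROWS is JSON, a list of rows, each an object with "delta_pos": the shift along the tool's x, y, z in m, a list of three; "rotation": the turn, a rotation vector about the tool's x, y, z in rad, a list of three. A call has 1 to 5 rows; each row shifts and turns the commanded pose from where the row before left it, along the tool's axes as they then stand; what a row does not reach is not made up. A row lasts 1/8 s, in which the tool goes at most 62.5 mm and 10.7 degrees, less where a joint would pass 70% of its speed; a pose out of reach is approached as far as the arm can. A call is refused whole if a number of a shift passes 0.0625 or a number of a turn 0.188, either way. A call with a gripper value outside its range is refused whole. OPENING is the finger opening in m, from 0 to 0.0854, set as the call begins (- or left out, the last holds). The fingers move at their own pace and stop on an object; the grip force is fixed at half the most. Time passes only in rows, so rows that do not move let the fingers close. It gives the time, the measured TCP pose, the force, the opening and the grip force at its end, in the units of the state.
- env.observe(): the state, without advancing time (a new reading comes with each control period).
- env.get_image(name): name is "scene" or "top" or "wrist"; returns the picture (384x512x3 uint8, red, green, blue); there is no depth.
- env.camera_info(name): a dict with "intrinsics" (3x3 intrinsics, pixels), "distortion" ([k1, k2, p1, p2, k3] as OpenCV has them; the pictures are not rectified), "position" and "rotation" of the camera in the world. Camera axes: x right, y down, z forward; pixel columns grow to the right and rows downward; lengths in m; the calibration is good to about 2 mm. A picture is of the moment at which its call begins: read the wrist's pose just before it. camera_info takes no time and is no camera call; for the wrist camera it gives the pose at the moment of the call.
- env.job_done(): hands the job in; it is judged then, once.
The state is a dict: "time_s": time; "qpos": joint angles; "dq": joint speeds; "joint_torque": joint torques, N m; "eef_pos": TCP position; "eef_rot": TCP orientation; "force": force on the tool from outside, world axes, zero at the start; "moment": the same for the moment, N m; "gripper_width": finger opening in m; "grip_force": force on a finger pad.
Only numpy, scipy, OpenCV 4.12 (cv2) and the standard library are available. Lean on these libraries where they do the work, as an engineer would, in place of code of your own. Each camera call takes 0.05 s, during which the arm holds its last target. There are 200 camera calls.

### The job

Swing the magnifier well clear of the test station, then set the aluminium carrier onto the station so that its three ball feet are fully home (red-marked foot in the cone seat with the red ring, blue-marked foot in the blue groove seat, third foot on the flat pad). Stand every LED lamp that is on the table fully down in a cup of the seated carrier, cap up, one lamp to a cup; then swing the magnifier back so that its lens is centred over the middle of the station, and last of all press the green start button. Leave the cream pucks where they stand, and leave everything at rest.

Things in the scene. Friction and masses are not known exactly. Their poses are not given: they have to be found in the camera images.
- station: Fixed grey test station: bed 230 x 180 x 20 mm (x, y, z) with steel seats on top, a tongue at its -x side with the start button, and an extension at +x +y with a 190 mm high steel post (26 mm thick, at x +120, y +220 mm) that carries the magnifier. Origin: middle of the bed's underside, on the table; z up. Nothing in it moves but the magnifier and the button.
- station_centre (a point): Point over the middle of the bed, 38 mm above the table (the height of the foot-ball centres when the carrier is home). Station frame.
- seat_cone (a point): Where the centre of the cone foot's ball lies when home: in the steel cone cup (mouth 29 mm wide, rim 40 mm above the table, sides sloping 50 degrees) with a red ring round it, at x -70, y -55 mm of the station.
- seat_groove (a point): Where the centre of the groove foot's ball lies when home: in the steel V groove (42 mm long, along station x, mouth 29 mm wide, rim at 40 mm) on a blue patch, at x +70, y -55 mm of the station.
- seat_flat (a point): Where the centre of the third foot's ball lies when home: 10 mm above the round flat steel pad (32 mm wide, top 28 mm above the table) at x 0, y +58 mm of the station.
- magnifier (a joint): Angle of the magnifier arm about the upright post, rad, range -0.35 to 1.35. 0: lens exactly over the middle of the station; growing: clockwise seen from above, away from the station and towards the robot. Stiff: it stays where left, and needs about 3 N at the knob to move. From about 0.9 rad up the arm leaves the room above the station free.
- magnifier_hinge_axis (a point): Point on the magnifier's hinge axis (the post), 190 mm above the table.
- magnifier_knob (a point): Grip point on the orange upright round knob (16 mm thick, standing from 211 to 266 mm above the table; this point at 245 mm) on top of the white magnifier arm, 176 mm from the hinge axis. Pinch it from above; it may turn between the fingers while the arm swings.
- lens_centre (a point): Centre of the round lens (106 mm over its white frame, underside about 199 mm above the table) at the arm's end, 251 mm from the hinge axis.
- start_button (a joint): Travel of the green push button (28 mm wide), m: 0 up, 0.006 fully down; springs back; about 5 N to push fully down.
- start_button_top (a point): Middle of the green button's top.
- carrier: Loose 0.6 kg carrier: plate 165 x 140 mm (x, y), its underside 18 and top 30 mm above the bottom of its three 20 mm ball feet. Handle in the middle, three cups; red dot near the -x -y corner (cone foot), blue dot near +x -y (groove foot). Origin: under the middle, level with the ball bottoms; z up. Home: axes parallel to the station's, origin 28 mm above the table over its middle.
- carrier_handle (a point): Grip point of the carrier's handle: a bar 14 mm thick (carrier x), 32 mm long (carrier y), from 30 to 100 mm above the carrier's origin; this point at x 0, y -4, z 80 mm.
- foot_cone (a point): Centre of the ball foot for the cone, 10 mm above the carrier's origin level, at x -70, y -55 mm.
- foot_groove (a point): Centre of the ball foot for the groove, at x +70, y -55 mm of the carrier.
- foot_flat (a point): Centre of the ball foot for the flat pad, at x 0, y +58 mm of the carrier.
- cup0 (a point): Middle of the inner floor of a cream cup on the carrier (inner diameter 45 mm, 11 mm deep, rim 44 mm above the carrier's origin), at x -52, y -28, z 33 mm of the carrier. A seated lamp's origin lies here.
- cup1 (a point): Middle of the inner floor of a cream cup on the carrier (inner diameter 45 mm, 11 mm deep, rim 44 mm above the carrier's origin), at x +52, y -28, z 33 mm of the carrier. A seated lamp's origin lies here.
- cup2 (a point): Middle of the inner floor of a cream cup on the carrier (inner diameter 45 mm, 11 mm deep, rim 44 mm above the carrier's origin), at x 0, y +42, z 33 mm of the carrier. A seated lamp's origin lies here.
- lamp0: LED lamp, 80 g, standing cap up, 78 mm high: aluminium foot 39 mm wide (heavy), white body tapering to a brass cap 25 mm wide that runs from 46 to 74 mm above the origin. Origin: middle of the foot's underside; z towards the cap. May be absent (None).
- lamp1: LED lamp, 80 g, standing cap up, 78 mm high: aluminium foot 39 mm wide (heavy), white body tapering to a brass cap 25 mm wide that runs from 46 to 74 mm above the origin. Origin: middle of the foot's underside; z towards the cap. May be absent (None).
- lamp2: LED lamp, 80 g, standing cap up, 78 mm high: aluminium foot 39 mm wide (heavy), white body tapering to a brass cap 25 mm wide that runs from 46 to 74 mm above the origin. Origin: middle of the foot's underside; z towards the cap. May be absent (None).
- puck_a: Cream nylon puck, 68 mm wide, 58 mm high; a bystander to leave alone. Origin: middle of its underside.
- puck_b: Cream nylon puck, 68 mm wide, 58 mm high; a bystander to leave alone. Origin: middle of its underside.
Things that resemble listed ones, but are neither listed nor needed, are in the scene too. What is shaped like the carrier but orange or turquoise is not meant.

How it is judged:
By the outcome, as a careful person would: the job done as asked, in the order asked, and still so for the second after the job is handed in, with the robot touching nothing.
Of lamp0, lamp1, lamp2 only 2 to 3 are there at a start; the rules pass over those that are not, and their reading is None.
At some moment in a run one of lamp0, lamp1, lamp2 may be knocked a few centimetres aside while the robot is not near it.
Once in a run the grip may slacken for a moment while it holds something.
It also fails if it takes over 210 s, if anything falls off the work surface, if the arm or the gripper's body presses on something with over 40 N, if the wrist force passes 120 N, or if a joint passes its speed limit or range.

## Working session

There is one attempt and no reset: what is moved stays moved. The work goes in short steps, Python scripts to look and compute and a shell command to move; the robot and the scene stay as the last step left them, time stands still between calls to the robot, and variables do not carry over. Pictures are saved under pics/ and viewed, at most 14 in all, crops included, and the job is handed in when it is done.

```bash
ls; mkdir -p pics; cat > h.py <<'E'
import numpy as np, cv2
from bench import env
from scipy.spatial.transform import Rotation as R
def snap(n,f):
    ci=env.camera_info(n); im=env.get_image(n); np.save(f'pics/{f}.npy',im)
    import pickle; pickle.dump(ci,open(f'pics/{f}.pkl','wb'))
    cv2.imwrite(f'pics/{f}.png',im[:,:,::-1]); return im,ci
def load(f):
    import pickle; return np.load(f'pics/{f}.npy'),pickle.load(open(f'pics/{f}.pkl','rb'))
def rot(ci):
    r=np.array(ci['rotation'],float)
    return r if r.shape==(3,3) else R.from_quat(r).as_matrix()
def px2w(ci,uv,z):
    K=np.array(ci['intrinsics']);d=np.array(ci['distortion'])
    p=cv2.undistortPoints(np.array(uv,float).reshape(-1,1,2),K,d).reshape(-1,2)
    rays=np.c_[p,np.ones(len(p))]@rot(ci).T
    c=np.array(ci['position']); return c+rays*((z-c[2])/rays[:,2])[:,None]
def w2px(ci,P):
    M=rot(ci).T; P=np.atleast_2d(P).astype(float)
    return cv2.projectPoints(P,cv2.Rodrigues(M)[0],-M@np.array(ci['position']),np.array(ci['intrinsics']),np.array(ci['distortion']))[0].reshape(-1,2)
E
python3 - <<'E'
from h import *
for n in('scene','top'):
    im,ci=snap(n,n+'0'); print(ci)
    cv2.imwrite(f'pics/{n}0b.png',cv2.resize(im,(800,600),interpolation=cv2.INTER_CUBIC)[:,:,::-1])
o=env.observe();print(o,env.tip_extent)
print(env.camera_info('wrist'))
E
```

```text
pics
{'intrinsics': array([[386.5267697 ,   0.        , 253.87982615],
       [  0.        , 386.5267697 , 190.19959935],
       [  0.        ,   0.        ,   1.        ]]), 'distortion': array([0.04213502, 0.        , 0.        , 0.        , 0.        ]), 'position': array([ 0.88064897, -0.3980338 ,  1.03488628]), 'rotation': array([ 0.8831368 ,  0.38260003, -0.11476518, -0.24599909])}
{'intrinsics': array([[374.53050427,   0.        , 255.35817357],
       [  0.        , 374.53050427, 191.3202163 ],
       [  0.        ,   0.        ,   1.        ]]), 'distortion': array([-0.03375029,  0.        ,  0.        ,  0.        ,  0.        ]), 'position': array([ 0.21776743, -0.01987038,  1.48124164]), 'rotation': array([-0.69470468,  0.71343473, -0.06420515,  0.06537577])}
{'time_s': 0.1, 'qpos': array([ 1.22158409e+00,  3.53621929e-01,  1.63404929e+00, -4.91428499e-06,
        1.15519349e+00, -2.40619475e-03]), 'dq': array([-6.71305055e-04, -2.08331318e-03, -2.07281767e-03,  1.55375125e-04,
        1.64128027e-04, -6.66928949e-05]), 'joint_torque': array([ 1.59541737e-04, -6.06361985e+01, -3.42822897e+01, -2.49984362e-05,
        3.99434750e-03, -4.96746725e-05]), 'eef_pos': array([0.21230297, 0.58741171, 0.24761434]), 'eef_rot': array([ 1.72534313e-01,  9.85003303e-01, -6.26617243e-04, -1.09031795e-04]), 'force': array([ 0.3374815 ,  0.08637511, -0.12437659]), 'moment': array([ 0.02006717, -0.02729204, -0.00974733]), 'grip_force': 0.0, 'gripper_width': 0.08524977435022918} 0.017
{'intrinsics': array([[287.16523613,   0.        , 252.37566547],
       [  0.        , 287.16523613, 188.78505036],
       [  0.        ,   0.        ,   1.        ]]), 'distortion': array([-0.05031279,  0.        ,  0.        ,  0.        ,  0.        ]), 'position': array([0.13721009, 0.61496012, 0.3736139 ]), 'rotation': array([0.80794553, 0.56752844, 0.09032782, 0.13029344])}
```

View pics/top0b.png

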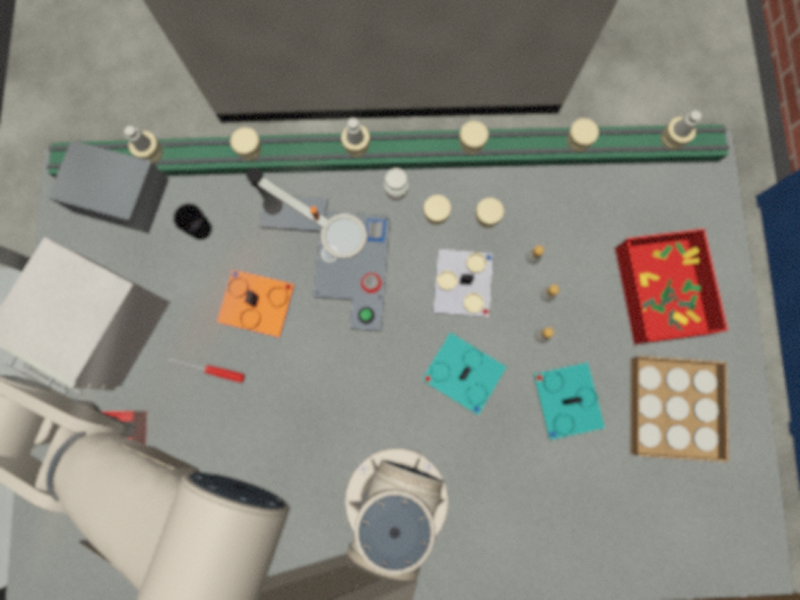

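View pics/scene0b.png

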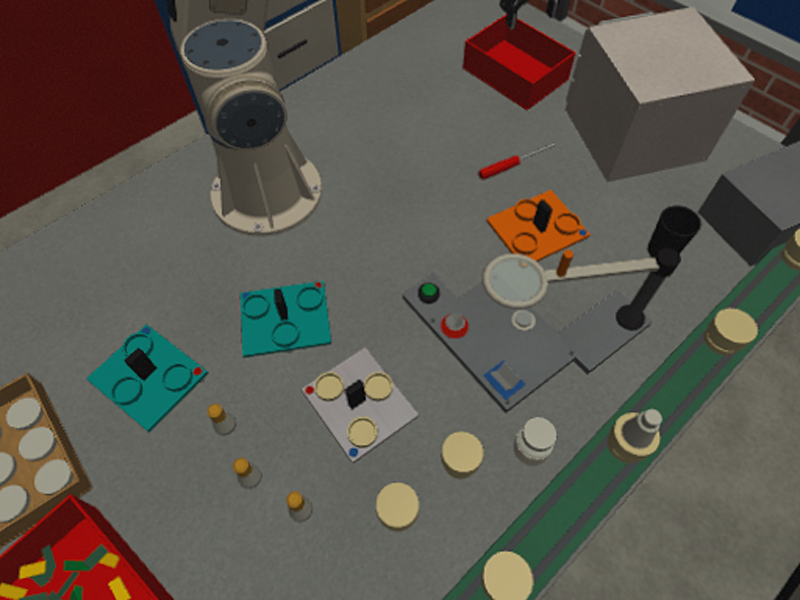

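```bash
cat > fit.py <<'E'
from h import *
from scipy.optimize import least_squares
s=512/800
C={'top':load('top0')[1],'scene':load('scene0')[1]}
def fitrigid(loc,obs,x0,zoff=0):
    # obs: list of (cam,name,u,v)
    def f(x):
        out=[]
        for c,n,u,v in obs:
            l=np.array(loc[n]);P=R.from_euler('z',x[2]).apply(l)+[x[0],x[1],zoff]
            out.append(w2px(C[c],P)[0]-np.array([u,v])*s)
        return np.ravel(out)
    r=least_squares(f,x0,loss='soft_l1'); return r.x,f(r.x).reshape(-1,2).round(1)
if __name__=='__main__':
    S={'cone':(-.07,-.055,.040),'groove':(.07,-.055,.040),'flat':(0,.058,.028)}
    print(fitrigid(S,[('top','cone',371,283),('top','groove',376,230),('scene','cone',455,324),('scene','groove',505,380),('scene','flat',523,320)],[.5,.1,0]))
    K={'c0':(-.052,-.028,.044),'c1':(.052,-.028,.044),'c2':(0,.042,.044),'h':(0,-.004,.1)}
    print(fitrigid(K,[('top','c0',473,303),('top','c1',476,262),('top','c2',447,281),('scene','c0',329,387),('scene','c1',362,432),('scene','c2',378,387)],[.5,-.1,0]))
    for a,b,z in [((538,250),(216,408),.077),((552,290),(242,463),.077),((547,333),(295,497),.077),((437,208),(462,453),.058),((490,211),(397,505),.058),((315,212),(567,253),.266),((366,316),(429,290),.03)]:
        print(z,px2w(C['top'],np.array(a)*s,z)[0].round(3),px2w(C['scene'],np.array(b)*s,z)[0].round(3))
E
python3 fit.py
python3 - <<'E'
from h import *
im=load('scene0')[0][150:300,180:440]
cv2.imwrite('pics/sc.png',cv2.resize(im,None,fx=3,fy=3,interpolation=cv2.INTER_CUBIC)[:,:,::-1])
E
```

```text
(array([ 0.61556193,  0.0938157 , -0.1087874 ]), array([[ 0.4, -3. ],
       [ 0.4, -3.1],
       [-0.5, -0.8],
       [-0.3, -1.5],
       [ 0.2,  0.1]]))
(array([ 0.53205858, -0.18552743, -0.11838475]), array([[ 0.4, -2. ],
       [ 0.3, -1.5],
       [ 0.2, -2.5],
       [-0.4, -1.1],
       [-0.3, -0.4],
       [-0.2, -1. ]]))
0.077 [ 0.593 -0.369  0.077] [ 0.393 -0.376  0.077]
0.077 [ 0.491 -0.396  0.077] [ 0.499 -0.398  0.077]
0.077 [ 0.385 -0.376  0.077] [ 0.598 -0.369  0.077]
0.058 [ 0.715 -0.124  0.058] [ 0.724 -0.126  0.058]
0.058 [ 0.703 -0.259  0.058] [ 0.712 -0.259  0.058]
0.266 [0.641 0.157 0.266] [0.651 0.161 0.266]
0.03 [0.446 0.063 0.03 ] [0.451 0.068 0.03 ]
```

View pics/sc.png

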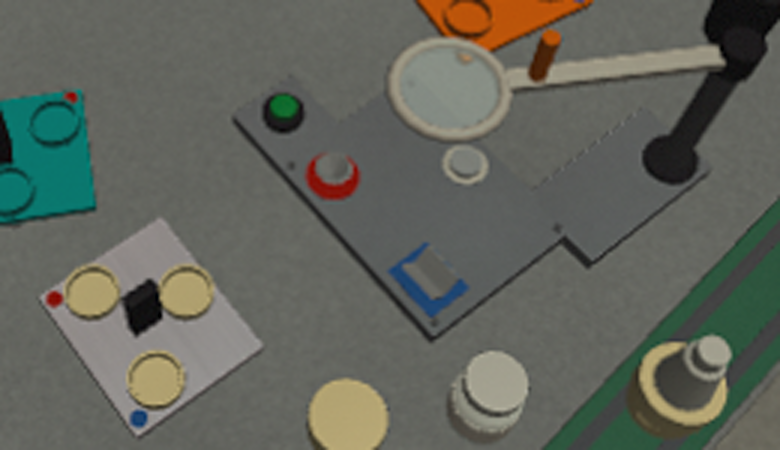

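```bash
cat > go.py <<'E'
# go.py x y z yaw_deg : turn about tool z first (rad), then delta in turned tool frame
import sys
from h import *
o=env.observe(); p=o['eef_pos']; M=R.from_quat(o['eef_rot']).as_matrix()
yaw=np.degrees(np.arctan2(M[1,1],M[0,1]))
print('t',round(o['time_s'],1),'pos',p.round(4),'yaw',yaw.round(1),'tilt',np.degrees(np.arccos(-M[2,2])).round(2),'w',round(o['gripper_width'],4),'gf',round(o['grip_force'],1),'F',o['force'].round(1),'q',o['qpos'].round(2))
if len(sys.argv)>3:
    T=np.array(sys.argv[1:4],float); ty=float(sys.argv[4]) if len(sys.argv)>4 else yaw
    d=(ty-yaw+90)%180-90
    if len(sys.argv)>5: d=(ty-yaw+180)%360-180
    N=R.from_euler('z',d,degrees=True).as_matrix()@M
    print('turn z',round(-np.radians(d),3),'delta',(N.T@(T-p)).round(4))
E
python3 go.py 0.645 0.158 0.33 110
for a in 1;do python3 -m pendant '[{"delta_pos":[0,0,-0.02],"rotation":[0,0,-0.175]},{"delta_pos":[0,0,-0.02],"rotation":[0,0,-0.175]},{"delta_pos":[0,0,-0.02],"rotation":[0,0,-0.175]},{"delta_pos":[0,0,-0.02],"rotation":[0,0,-0.175]},{"delta_pos":[0,0,0],"rotation":[0,0,0]}]';done
python3 go.py 0.645 0.158 0.33 110
```

```text
t 0.1 pos [0.2123 0.5874 0.2476] yaw 70.1 tilt 0.07 w 0.0852 gf 0.0 F [ 0.3  0.1 -0.1] q [ 1.22  0.35  1.63 -0.    1.16 -0.  ]
turn z -0.696 delta [-0.2597 -0.5516 -0.0817]
time_s: 0.72
eef_pos: [0.2126, 0.5884, 0.3294]
eef_rot: [-0.175, 0.985, 0.001, 0.001]
force: [0.3, 0.8, 0.1]
gripper_width: 0.0855
grip_force: 0.0
t 0.7 pos [0.2126 0.5884 0.3294] yaw 110.2 tilt 0.13 w 0.0855 gf 0.0 F [0.3 0.8 0.1] q [ 1.22  0.29  1.54  0.    1.31 -0.7 ]
turn z 0.003 delta [-0.2591 -0.5523 -0.0012]
```

```bash

python3 -m pendant '[{"delta_pos":[-0.026,-0.055,0],"rotation":[0,0,0]},{"delta_pos":[-0.026,-0.055,0],"rotation":[0,0,0]},{"delta_pos":[-0.026,-0.055,0],"rotation":[0,0,0]},{"delta_pos":[-0.026,-0.055,0],"rotation":[0,0,0]},{"delta_pos":[-0.026,-0.055,0],"rotation":[0,0,0]}]' >/dev/null
python3 -m pendant '[{"delta_pos":[-0.026,-0.055,0],"rotation":[0,0,0]},{"delta_pos":[-0.026,-0.055,0],"rotation":[0,0,0]},{"delta_pos":[-0.026,-0.055,0],"rotation":[0,0,0]},{"delta_pos":[-0.026,-0.055,0],"rotation":[0,0,0]},{"delta_pos":[0,0,0],"rotation":[0,0,0]}]' 0.05 >/dev/null
python3 go.py 0.645 0.158 0.33 110
python3 - <<'E'
from h import *
im,ci=snap('wrist','w1'); print(ci['position'],w2px(ci,[[.651,.161,.266],[.645,.158,.266]]))
E
```

```text
t 2.0 pos [0.6052 0.2008 0.3263] yaw 109.7 tilt 0.11 w 0.05 gf 0.0 F [ 0.3 -0.1 -0.8] q [ 0.32  0.31  1.51 -0.    1.32 -1.6 ]
turn z -0.005 delta [-0.0228 -0.0539 -0.0037]
[0.5301595  0.17399483 0.45241454] [[181.01331731 250.86333564]
 [179.19029636 242.85699519]]
```

View pics/w1.png

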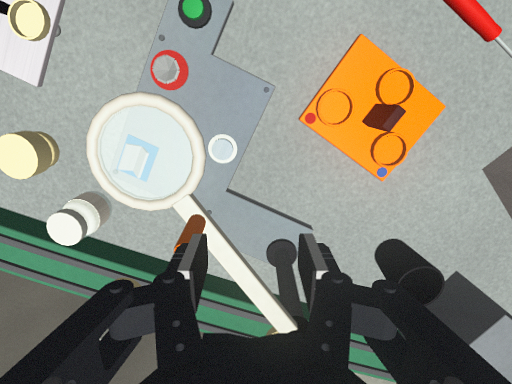

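```bash
cat > fit2.py <<'E'
from fit import *
import fit
fit.s=1; 
for n in ('top','scene'): pass
C['w1']=load('w1')[1]
S={'cone':(-.07,-.055,.040),'groove':(.07,-.055,.040),'flat':(0,.058,.028)}
print(fitrigid(S,[('w1','cone',168,69),('w1','flat',222,149),('w1','groove',137,158)],[.6,.1,-.1]))
print(fitrigid(S,[('w1','cone',168,69),('w1','flat',222,149),('w1','groove',137,158),('scene','cone',291,205.3),('scene','groove',324,241.3),('scene','flat',335.3,204.7)],[.6,.1,-.1]))
print(px2w(C['w1'],[[181,250],[184,246]],.266))
E
python3 fit2.py; python3 go.py 0.651 0.160 0.33 110
```

```text
(array([ 0.61054889,  0.10112078, -0.11559979]), array([[ 0.1, -1.2],
       [ 1.4,  0.2],
       [-3.5,  1.3]]))
(array([ 0.61156853,  0.10030636, -0.11576493]), array([[-0.7, -0.6],
       [ 0.7,  0.6],
       [-4.2,  1.8],
       [ 0.3, -1.1],
       [-0.8, -2. ],
       [ 0.1, -1.9]]))
[[0.65029978 0.16080173 0.266     ]
 [0.6462974  0.16201598 0.266     ]]
t 2.0 pos [0.6037 0.2025 0.3264] yaw 109.8 tilt 0.14 w 0.0499 gf 0.0 F [-0.4  0.5 -1. ] q [ 0.32  0.31  1.52  0.    1.32 -1.6 ]
turn z -0.003 delta [-0.0299 -0.0561 -0.0037]
```

```bash

python3 -m pendant '[{"delta_pos":[-0.015,-0.028,0],"rotation":[0,0,0]},{"delta_pos":[-0.015,-0.028,0],"rotation":[0,0,0]},{"delta_pos":[0,0,0],"rotation":[0,0,0]},{"delta_pos":[0,0,0.03],"rotation":[0,0,0]},{"delta_pos":[0,0,0],"rotation":[0,0,0]}]' 
python3 - <<'E'
from h import *
im,ci=snap('wrist','w2')
cv2.imwrite('pics/w2b.png',cv2.resize(im[150:384,120:400],None,fx=2,fy=2)[:,:,::-1])
E
python3 go.py 0.651 0.160 0.245 110
```

```text
time_s: 2.65
eef_pos: [0.6483, 0.163, 0.2956]
eef_rot: [-0.175, 0.984, 0.0, -0.003]
force: [0.2, 0.0, 0.3]
gripper_width: 0.0501
grip_force: 0.0
t 2.7 pos [0.6492 0.1631 0.2973] yaw 110.2 tilt 0.17 w 0.0499 gf 0.0 F [ 0.1  0.7 -0.1] q [ 0.24  0.39  1.48  0.    1.28 -1.68]
turn z 0.004 delta [-0.0008 -0.0036  0.0523]
```

View pics/w2b.png

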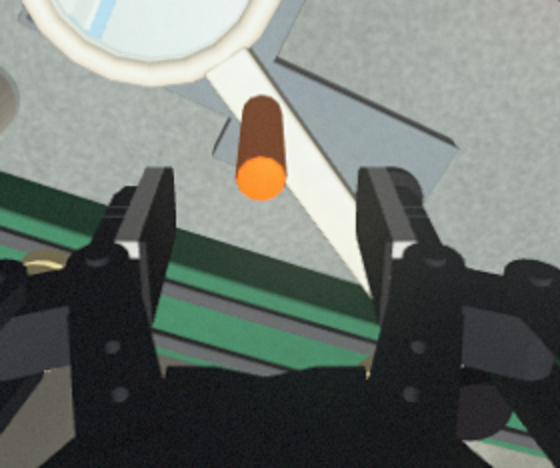

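```bash

python3 - <<'E'
from h import *
im,ci=load('w2'); print(px2w(ci,[[250.5,239]],.266), w2px(ci,[env.observe()['eef_pos']]))
E
```

```text
[[0.6516779  0.16297259 0.266     ]] [[252.08999937 264.45269731]]
```

```bash

python3 -m pendant '[{"delta_pos":[-0.001,0,0.026],"rotation":[0,0,0]},{"delta_pos":[-0.001,0,0.026],"rotation":[0,0,0]},{"delta_pos":[0,0,0],"rotation":[0,0,0]}]' 
python3 -m pendant '[{"delta_pos":[0,0,0],"rotation":[0,0,0]},{"delta_pos":[0,0,0],"rotation":[0,0,0]},{"delta_pos":[0,0,0],"rotation":[0,0,0]},{"delta_pos":[0,0,0],"rotation":[0,0,0]}]' 0.005
python3 go.py
```

```text
time_s: 3.08
eef_pos: [0.6515, 0.1634, 0.2455]
eef_rot: [-0.176, 0.984, 0.0, -0.001]
force: [-1.1, -0.7, 0.3]
gripper_width: 0.0496
grip_force: 0.0
time_s: 3.58
eef_pos: [0.6533, 0.1633, 0.2482]
eef_rot: [-0.176, 0.984, 0.0, 0.001]
force: [-1.5, 1.0, 6.7]
gripper_width: 0.0146
grip_force: 58.4
t 3.6 pos [0.6533 0.1633 0.2482] yaw 110.2 tilt 0.16 w 0.0146 gf 58.4 F [-1.5  1.   6.7] q [ 0.24  0.43  1.52  0.    1.19 -1.68]
```

```bash

python3 -m pendant '[{"delta_pos":[0.0103,0.0175,0],"rotation":[0,0,0.115]},{"delta_pos":[0.0103,0.0175,0],"rotation":[0,0,0.115]},{"delta_pos":[0.0103,0.0175,0],"rotation":[0,0,0.115]},{"delta_pos":[0.0103,0.0175,0],"rotation":[0,0,0.115]},{"delta_pos":[0.0103,0.0175,0],"rotation":[0,0,0.115]}]' 
python3 -m pendant '[{"delta_pos":[0.0103,0.0175,0],"rotation":[0,0,0.115]},{"delta_pos":[0.0103,0.0175,0],"rotation":[0,0,0.115]},{"delta_pos":[0.0103,0.0175,0],"rotation":[0,0,0.115]},{"delta_pos":[0.0103,0.0175,0],"rotation":[0,0,0.115]},{"delta_pos":[0.0103,0.0175,0],"rotation":[0,0,0.115]}]' 
python3 -m pendant '[{"delta_pos":[0,0,0],"rotation":[0,0,0]},{"delta_pos":[0,0,0],"rotation":[0,0,0]}]' 
python3 go.py
```

```text
time_s: 4.2
eef_pos: [0.5918, 0.2417, 0.2482]
eef_rot: [0.113, 0.994, -0.0, 0.001]
force: [0.4, -4.8, 6.5]
gripper_width: 0.0145
grip_force: 59.3
time_s: 4.82
eef_pos: [0.5836, 0.342, 0.2482]
eef_rot: [0.39, 0.921, -0.0, 0.001]
force: [0.2, -6.5, 8.6]
gripper_width: 0.0145
grip_force: 59.4
time_s: 5.08
eef_pos: [0.5839, 0.3432, 0.2482]
eef_rot: [0.388, 0.922, 0.001, 0.0]
force: [-2.9, 1.9, 7.3]
gripper_width: 0.0146
grip_force: 59.5
t 5.1 pos [0.5839 0.3432 0.2482] yaw 44.3 tilt 0.15 w 0.0146 gf 59.5 F [-2.9  1.9  7.3] q [ 0.53  0.43  1.51  0.    1.19 -0.25]
```

```bash

python3 -m pendant '[{"delta_pos":[0,0,0],"rotation":[0,0,0]},{"delta_pos":[0,0,0],"rotation":[0,0,0]},{"delta_pos":[0,0,-0.04],"rotation":[0,0,0]},{"delta_pos":[0,0,-0.04],"rotation":[0,0,0]},{"delta_pos":[0,0,-0.01],"rotation":[0,0,0.18]}]' 0.05
python3 -m pendant '[{"delta_pos":[0,0,0],"rotation":[0,0,0.18]},{"delta_pos":[0,0,0],"rotation":[0,0,0.18]},{"delta_pos":[0,0,0],"rotation":[0,0,0.18]},{"delta_pos":[0,0,0],"rotation":[0,0,0.18]}]' 
python3 go.py 0.53 -0.19 0.3 -6.8 
```

```text
time_s: 5.7
eef_pos: [0.5846, 0.3425, 0.3396]
eef_rot: [0.471, 0.882, 0.002, 0.001]
force: [0.4, -0.2, -0.2]
gripper_width: 0.0499
grip_force: 0.0
time_s: 6.2
eef_pos: [0.5835, 0.3419, 0.3361]
eef_rot: [0.752, 0.659, -0.0, 0.0]
force: [0.1, 0.5, 0.5]
gripper_width: 0.05
grip_force: 0.0
t 6.2 pos [0.5835 0.3419 0.3361] yaw -7.6 tilt 0.02 w 0.05 gf 0.0 F [0.1 0.5 0.5] q [ 0.53  0.37  1.41 -0.    1.36  0.66]
turn z -0.013 delta [-0.5345  0.0098  0.0363]
```

```bash

python3 -m pendant '[{"delta_pos":[-0.0594,0.001,0.004],"rotation":[0,0,-0.01]},{"delta_pos":[-0.0594,0.001,0.004],"rotation":[0,0,0]},{"delta_pos":[-0.0594,0.001,0.004],"rotation":[0,0,0]},{"delta_pos":[-0.0594,0.001,0.004],"rotation":[0,0,0]},{"delta_pos":[-0.0594,0.001,0.004],"rotation":[0,0,0]}]' >/dev/null
python3 -m pendant '[{"delta_pos":[-0.0594,0.001,0.004],"rotation":[0,0,0]},{"delta_pos":[-0.0594,0.001,0.004],"rotation":[0,0,0]},{"delta_pos":[-0.0594,0.001,0.004],"rotation":[0,0,0]},{"delta_pos":[-0.03,0.001,0.004],"rotation":[0,0,0]},{"delta_pos":[0,0,0],"rotation":[0,0,0]}]' >/dev/null
python3 go.py 0.53 -0.19 0.3 -6.8
python3 - <<'E'
from h import *
im,ci=snap('wrist','w3')
cv2.imwrite('pics/w3b.png',cv2.resize(im,(800,600))[:,:,::-1])
E
```

```text
t 7.5 pos [ 0.5328 -0.1626  0.2998] yaw -6.8 tilt 0.05 w 0.0501 gf 0.0 F [-0.1  0.3 -1. ] q [-0.3   0.2   1.72 -0.    1.22 -0.18]
turn z -0.0 delta [-0.0275  0.0005 -0.0002]
```

View pics/w3b.png

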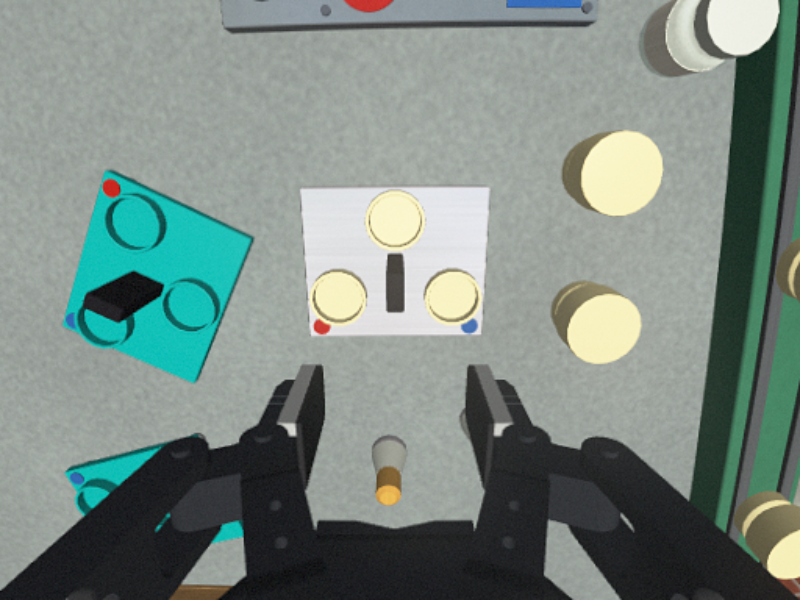

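```bash
cat > fit3.py <<'E'
from fit import *
import fit
fit.s=1; q=lambda *a:((a[0]+.5)*.64-.5,(a[1]+.5)*.64-.5)
C['w3']=load('w3')[1]
K={'c0':(-.052,-.028,.044),'c1':(.052,-.028,.044),'c2':(0,.042,.044),'a':(-.0825,.07,.03),'b':(.0825,.07,.03),'c':(-.0825,-.07,.03),'d':(.0825,-.07,.03)}
x,r=fitrigid(K,[('w3',n,*q(*p)) for n,p in [('c0',(338,297)),('c1',(453,297)),('c2',(395,220)),('a',(302,188)),('b',(489,186)),('c',(312,335)),('d',(480,334))]],[.53,-.18,-.118])
print(x,np.degrees(x[2]),r.tolist())
print('handle',x[:2]+R.from_euler('z',x[2]).as_matrix()[:2,:2]@[0,-.004], px2w(C['w3'],[q(597,20)],.02))
E
python3 fit3.py
```

```text
[ 0.53131384 -0.1830291  -0.11242547] -6.441505058218004 [[-0.2, 0.9], [0.3, 0.5], [0.1, 0.1], [-1.6, -1.2], [0.9, -0.7], [-1.4, 0.3], [1.2, 0.3]]
handle [ 0.53086509 -0.18700385] [[ 0.71792909 -0.0014136   0.02      ]]
```

```bash
python3 go.py 0.5309 -0.187 0.08 -6.4
python3 -m pendant '[{"delta_pos":[-0.024,0.001,0.05],"rotation":[0,0,-0.006]},{"delta_pos":[0,0,0.05],"rotation":[0,0,0]},{"delta_pos":[0,0,0.05],"rotation":[0,0,0]},{"delta_pos":[0,0,0.05],"rotation":[0,0,0]},{"delta_pos":[0,0,0.02],"rotation":[0,0,0]}]' 0.05
python3 -m pendant '[{"delta_pos":[0,0,0],"rotation":[0,0,0]}]'
python3 go.py 0.5309 -0.187 0.08 -6.4
```

```text
t 7.5 pos [ 0.533  -0.1614  0.3   ] yaw -6.8 tilt 0.04 w 0.0502 gf 0.0 F [0.2 0.2 0.3] q [-0.3   0.2   1.72  0.    1.22 -0.18]
turn z -0.007 delta [-0.0258  0.0009  0.22  ]
time_s: 8.12
eef_pos: [0.5303, -0.1826, 0.0776]
eef_rot: [0.744, 0.668, -0.001, -0.002]
force: [-0.3, -0.0, 0.6]
gripper_width: 0.0501
grip_force: 0.0
time_s: 8.25
eef_pos: [0.5308, -0.183, 0.0789]
eef_rot: [0.744, 0.668, -0.001, -0.002]
force: [-0.4, -0.9, 0.5]
gripper_width: 0.0502
grip_force: 0.0
t 8.2 pos [ 0.5308 -0.183   0.0789] yaw -6.2 tilt 0.19 w 0.0502 gf 0.0 F [-0.4 -0.9  0.5] q [-0.33  0.47  1.89  0.    0.78 -0.23]
turn z 0.003 delta [-0.0039  0.0005 -0.0011]
```

```bash

python3 -m pendant '[{"delta_pos":[-0.004,0,-0.001],"rotation":[0,0,0]},{"delta_pos":[0,0,0],"rotation":[0,0,0]}]' >/dev/null
python3 go.py
python3 -m pendant '[{"delta_pos":[0,0,0],"rotation":[0,0,0]},{"delta_pos":[0,0,0],"rotation":[0,0,0]},{"delta_pos":[0,0,0],"rotation":[0,0,0]},{"delta_pos":[0,0,0],"rotation":[0,0,0]}]' 0.003
python3 go.py
python3 -m pendant '[{"delta_pos":[0,0,-0.02],"rotation":[0,0,0]},{"delta_pos":[0,0,-0.03],"rotation":[0,0,0]},{"delta_pos":[0,0,-0.03],"rotation":[0,0,0]},{"delta_pos":[0,0,0],"rotation":[0,0,0]},{"delta_pos":[0,0,0],"rotation":[0,0,0]}]'
python3 go.py
```

```text
t 8.5 pos [ 0.5323 -0.1889  0.0829] yaw -6.3 tilt 0.16 w 0.05 gf 0.0 F [-0.8 -0.6 -0.1] q [-0.34  0.47  1.89 -0.    0.78 -0.23]
time_s: 9.0
eef_pos: [0.5312, -0.1887, 0.0816]
eef_rot: [0.745, 0.667, 0.0, 0.0]
force: [-2.5, -0.7, 5.9]
gripper_width: 0.0133
grip_force: 59.4
t 9.0 pos [ 0.5312 -0.1887  0.0816] yaw -6.3 tilt 0.01 w 0.0133 gf 59.4 F [-2.5 -0.7  5.9] q [-0.34  0.47  1.89  0.    0.78 -0.23]
time_s: 9.62
eef_pos: [0.5303, -0.1883, 0.1598]
eef_rot: [0.745, 0.667, -0.0, -0.001]
force: [-0.5, 0.2, -6.0]
gripper_width: 0.0133
grip_force: 59.3
t 9.6 pos [ 0.5303 -0.1883  0.1598] yaw -6.3 tilt 0.11 w 0.0133 gf 59.3 F [-0.5  0.2 -6. ] q [-0.34  0.36  1.85  0.    0.94 -0.23]
```

```bash
python3 - <<'E'
from h import *
ci=load('w3')[1]; p0=np.array([.533,-.162,.3]); Rz=R.from_euler('z',-.113)
Rs=Rz
for t in ([.56,-.09,.3],[.58,-.06,.25],[.59,-.04,.35],[.6,-.02,.35]):
    c=dict(ci); c['position']=ci['position']+np.array(t)-p0
    S=Rs.apply([[-.07,-.055,.04],[.07,-.055,.04],[0,.058,.028]])+[.612,.100,0]
    L=Rz.apply([[-.08,.074,-.05],[.08,.074,-.05],[.0,.025,.02]])+t
    print(t,w2px(c,S).round().tolist(),w2px(c,L).round().tolist())
E
```

```text
[0.56, -0.09, 0.3] [[219.0, 44.0], [333.0, 44.0], [277.0, -57.0]] [[117.0, 107.0], [385.0, 105.0], [251.0, 235.0]]
[0.58, -0.06, 0.25] [[200.0, 68.0], [328.0, 68.0], [264.0, -46.0]] [[117.0, 107.0], [385.0, 105.0], [251.0, 235.0]]
[0.59, -0.04, 0.35] [[208.0, 90.0], [305.0, 89.0], [256.0, 4.0]] [[117.0, 107.0], [385.0, 105.0], [251.0, 235.0]]
[0.6, -0.02, 0.35] [[203.0, 105.0], [299.0, 104.0], [250.0, 21.0]] [[117.0, 107.0], [385.0, 105.0], [251.0, 235.0]]
```

```bash
python3 go.py 0.59 -0.042 0.35
python3 -m pendant '[{"delta_pos":[0,0,-0.045],"rotation":[0,0,0]},{"delta_pos":[0.038,0.01,-0.038],"rotation":[0,0,0]},{"delta_pos":[0.038,0.011,-0.036],"rotation":[0,0,0]},{"delta_pos":[0.038,0.011,-0.036],"rotation":[0,0,0]},{"delta_pos":[0.038,0.011,-0.036],"rotation":[0,0,0]}]'
python3 -m pendant '[{"delta_pos":[0,0,0],"rotation":[0,0,0]},{"delta_pos":[0,0,0],"rotation":[0,0,0]}]'
python3 go.py
python3 - <<'E'
from h import *
im,ci=snap('wrist','w4')
cv2.imwrite('pics/w4b.png',cv2.resize(im[0:300,50:450],(800,600),interpolation=cv2.INTER_CUBIC)[:,:,::-1])
print(env.observe()['eef_pos'])
E
```

```text
t 9.6 pos [ 0.5303 -0.1883  0.1598] yaw -6.3 tilt 0.11 w 0.0133 gf 59.3 F [-0.5  0.2 -6. ] q [-0.34  0.36  1.85  0.    0.94 -0.23]
turn z -0.0 delta [ 0.152   0.0429 -0.1902]
time_s: 10.25
eef_pos: [0.5903, -0.041, 0.3511]
eef_rot: [0.745, 0.667, -0.001, -0.001]
force: [0.2, -0.2, -5.4]
gripper_width: 0.0135
grip_force: 60.2
time_s: 10.5
eef_pos: [0.5898, -0.0423, 0.35]
eef_rot: [0.745, 0.667, -0.001, -0.001]
force: [-0.4, -0.2, -5.1]
gripper_width: 0.0131
grip_force: 60.3
t 10.5 pos [ 0.5898 -0.0423  0.35  ] yaw -6.3 tilt 0.2 w 0.0131 gf 60.3 F [-0.4 -0.2 -5.1] q [-0.07  0.22  1.58 -0.    1.34  0.04]
[ 0.58950006 -0.04264553  0.3497894 ]
```

View pics/w4b.png

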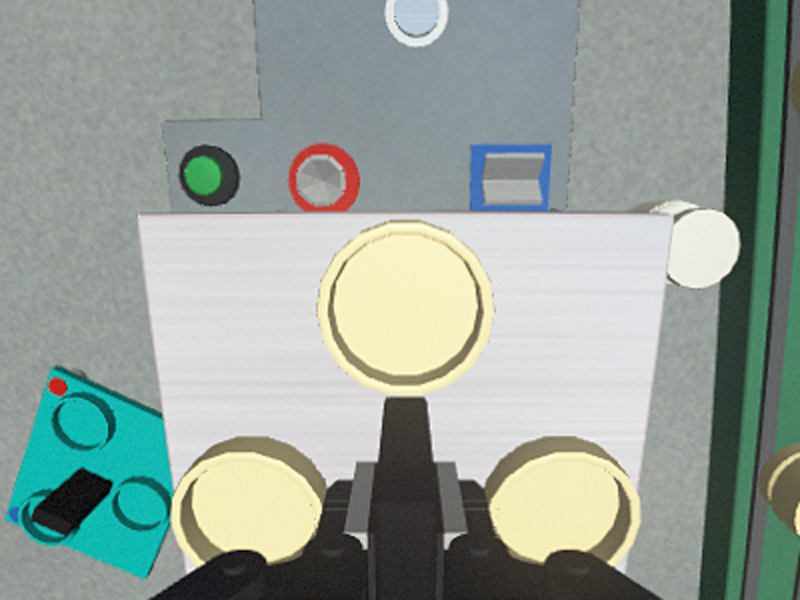

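```bash
cat > fit4.py <<'E'
from fit import *
import fit
fit.s=1; q=lambda a:((a[0]+.5)/2-.5+50,(a[1]+.5)/2-.5)
C['w4']=load('w4')[1]
S={'cone':(-.07,-.055,.040),'groove':(.07,-.055,.040),'flat':(0,.058,.028)}
st=[('w4',n,*q(p)) for n,p in [('cone',(321,180.5)),('groove',(515,178)),('flat',(415,12))]]
print(fitrigid(S,st,[.6,.1,-.1]))
C['w1']=load('w1')[1]
print(fitrigid(S,st+[('w1','cone',168,69),('w1','flat',222,149)],[.6,.1,-.1]))
K={'c2':(0,.042,.044),'a':(-.0825,.07,.03),'b':(.0825,.07,.03)}
ob=[(n,q(p)) for n,p in [('c2',(405.5,308)),('a',(139,213)),('b',(672,213))]]
def f(x):
    return np.ravel([w2px(C['w4'],R.from_euler('z',x[2]).apply(K[n])+[x[0],x[1],x[3]])[0]-p for n,p in ob])
r=least_squares(f,[.59,-.04,-.11,.27]); print(r.x,r.fun.round(2))
print('handle',r.x[:2]+R.from_euler('z',r.x[2]).as_matrix()[:2,:2]@[0,-.004])
E
python3 fit4.py
```

```text
(array([ 0.61251581,  0.09804667, -0.09111906]), array([[-0. ,  0.7],
       [-0.2,  0.2],
       [ 0.2, -1. ]]))
(array([ 0.61241505,  0.09876052, -0.09670879]), array([[-0.4, -0.1],
       [-0.5, -0. ],
       [ 0.3, -1.6],
       [-3.1, -0.1],
       [-0.2,  0.2]]))
[ 0.59051292 -0.03798561 -0.10865671  0.2634198 ] [-0.18  0.73  0.24 -0.36 -0.04 -0.4 ]
handle [ 0.59007915 -0.04196202]
```

```bash

python3 go.py 0.6117 0.0935 0.2 -5.4
python3 -m pendant '[{"delta_pos":[0,0,0],"rotation":[0,0,-0.016]},{"delta_pos":[0.033,0.0085,0.025],"rotation":[0,0,0]},{"delta_pos":[0.033,0.0085,0.042],"rotation":[0,0,0]},{"delta_pos":[0.033,0.0085,0.042],"rotation":[0,0,0]},{"delta_pos":[0.034,0.009,0.042],"rotation":[0,0,0]}]'
python3 -m pendant '[{"delta_pos":[0,0,0],"rotation":[0,0,0]},{"delta_pos":[0,0,0],"rotation":[0,0,0]}]'
python3 go.py 0.6117 0.0935 0.11 -5.4
```

```text
t 10.6 pos [ 0.5895 -0.0426  0.3498] yaw -6.3 tilt 0.23 w 0.0133 gf 60.3 F [-0.2  0.  -5.5] q [-0.07  0.22  1.58 -0.    1.34  0.04]
turn z -0.016 delta [0.1377 0.0099 0.1497]
time_s: 11.18
eef_pos: [0.6373, 0.0869, 0.1993]
eef_rot: [0.74, 0.673, -0.0, -0.0]
force: [1.3, -1.5, -4.9]
gripper_width: 0.0134
grip_force: 60.3
time_s: 11.42
eef_pos: [0.6373, 0.0862, 0.2009]
eef_rot: [0.74, 0.673, -0.001, -0.0]
force: [-0.6, 0.6, -5.1]
gripper_width: 0.0131
grip_force: 60.5
t 11.4 pos [0.6373 0.0862 0.2009] yaw -5.4 tilt 0.06 w 0.0131 gf 60.5 F [-0.6  0.6 -5.1] q [ 0.13  0.43  1.63 -0.    1.08  0.23]
turn z 0.0 delta [ 0.0049 -0.0261  0.0909]
```

```bash

python3 -m pendant '[{"delta_pos":[0.0045,-0.026,0],"rotation":[0,0,0]},{"delta_pos":[0,0,0.03],"rotation":[0,0,0]},{"delta_pos":[0,0,0.03],"rotation":[0,0,0]},{"delta_pos":[0,0,0],"rotation":[0,0,0]},{"delta_pos":[0,0,0],"rotation":[0,0,0]}]'
python3 go.py 0.6117 0.0935 0.11 -5.4
python3 - <<'E'
from h import *
im,ci=snap('scene','s5')
cv2.imwrite('pics/s5b.png',cv2.resize(im[120:300,220:460],(800,600),interpolation=cv2.INTER_CUBIC)[:,:,::-1])
print(env.observe()['eef_pos'])
E
```

```text
time_s: 12.05
eef_pos: [0.6131, 0.0933, 0.1431]
eef_rot: [0.74, 0.673, 0.001, 0.001]
force: [-0.1, 0.3, -5.0]
gripper_width: 0.0137
grip_force: 60.7
t 12.1 pos [0.6131 0.0933 0.1431] yaw -5.4 tilt 0.14 w 0.0137 gf 60.7 F [-0.1  0.3 -5. ] q [ 0.15  0.46  1.73 -0.    0.95  0.24]
turn z -0.001 delta [ 0.     -0.0015  0.0331]
[0.61330047 0.09351576 0.14331077]
```

View pics/s5b.png

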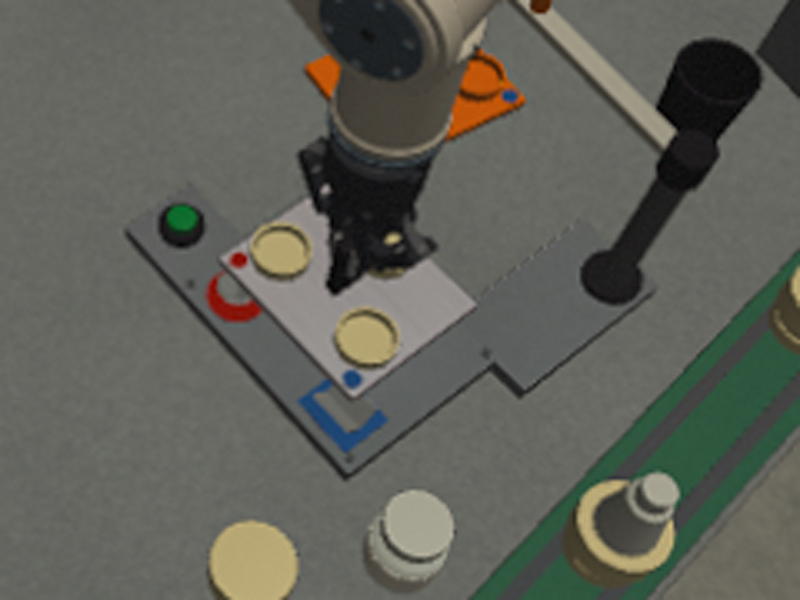

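```bash

python3 -m pendant '[{"delta_pos":[0,-0.0012,0.012],"rotation":[0,0,0]},{"delta_pos":[0,0,0.01],"rotation":[0,0,0]},{"delta_pos":[0,0,0.004],"rotation":[0,0,0]},{"delta_pos":[0,0,0],"rotation":[0,0,0]},{"delta_pos":[0,0,0],"rotation":[0,0,0]}]'
python3 go.py
python3 -m pendant '[{"delta_pos":[0,0,0.003],"rotation":[0,0,0]},{"delta_pos":[0,0,0],"rotation":[0,0,0]},{"delta_pos":[0,0,0],"rotation":[0,0,0]}]'
python3 go.py 0.6117 0.0935 0.11 -5.4
```

```text
time_s: 12.72
eef_pos: [0.611, 0.094, 0.1154]
eef_rot: [0.74, 0.673, 0.0, 0.0]
force: [0.8, 0.5, -5.2]
gripper_width: 0.0132
grip_force: 60.6
t 12.7 pos [0.611  0.094  0.1154] yaw -5.4 tilt 0.02 w 0.0132 gf 60.6 F [ 0.8  0.5 -5.2] q [0.15 0.49 1.75 0.   0.9  0.24]
time_s: 13.1
eef_pos: [0.6108, 0.094, 0.1123]
eef_rot: [0.74, 0.673, -0.0, 0.0]
force: [0.4, 0.7, -4.6]
gripper_width: 0.0133
grip_force: 60.7
t 13.1 pos [0.6108 0.094  0.1123] yaw -5.4 tilt 0.0 w 0.0133 gf 60.7 F [ 0.4  0.7 -4.6] q [ 0.15  0.5   1.75 -0.    0.89  0.24]
turn z 0.0 delta [-0.0004  0.001   0.0023]
```

```bash
for i in 1; do
python3 -m pendant '[{"delta_pos":[0,0,0.0015],"rotation":[0,0,0]},{"delta_pos":[0,0,0],"rotation":[0,0,0]},{"delta_pos":[0,0,0],"rotation":[0,0,0]}]' | grep -E 'pos|force'
python3 -m pendant '[{"delta_pos":[0,0,0.0015],"rotation":[0,0,0]},{"delta_pos":[0,0,0],"rotation":[0,0,0]},{"delta_pos":[0,0,0],"rotation":[0,0,0]}]' | grep -E 'pos|force';done
```

```text
eef_pos: [0.6109, 0.094, 0.1108]
force: [0.9, -0.6, -4.9]
grip_force: 60.7
eef_pos: [0.6112, 0.0941, 0.1101]
force: [-0.8, -0.2, 6.3]
grip_force: 62.2
```

```bash

python3 -m pendant '[{"delta_pos":[0,0,0],"rotation":[0,0,0]},{"delta_pos":[0,0,0],"rotation":[0,0,0]},{"delta_pos":[0,0,0],"rotation":[0,0,0]}]' 0.05 | grep force
python3 -m pendant '[{"delta_pos":[0,0,-0.03],"rotation":[0,0,0]},{"delta_pos":[0,0,-0.06],"rotation":[0,0,0]},{"delta_pos":[0,0,-0.06],"rotation":[0,0,0]},{"delta_pos":[0,0,-0.06],"rotation":[0,0,0]},{"delta_pos":[-0.06,0,0],"rotation":[0,0,0]}]' | grep force
python3 -m pendant '[{"delta_pos":[-0.06,0,0],"rotation":[0,0,0]},{"delta_pos":[-0.02,0,0],"rotation":[0,0,0]},{"delta_pos":[0,0,0],"rotation":[0,0,0]},{"delta_pos":[0,0,0],"rotation":[0,0,0]}]' | grep force
python3 go.py 0.593 -0.37 0.25 -5.4
python3 - <<'E'
from h import *
im,ci=snap('wrist','w5')
cv2.imwrite('pics/w5b.png',cv2.resize(im[0:300,50:450],(800,600),interpolation=cv2.INTER_CUBIC)[:,:,::-1])
E
```

```text
force: [0.5, -0.9, -0.7]
grip_force: 0.0
force: [0.9, -1.6, -1.1]
grip_force: 0.0
force: [-0.4, 0.1, -0.5]
grip_force: 0.0
t 15.3 pos [ 0.5978 -0.0444  0.3191] yaw -5.4 tilt 0.03 w 0.0501 gf 0.0 F [-0.4  0.1 -0.5] q [-0.08  0.25  1.61  0.    1.28  0.02]
turn z 0.001 delta [-0.3246  0.0259  0.0689]
```

View pics/w5b.png

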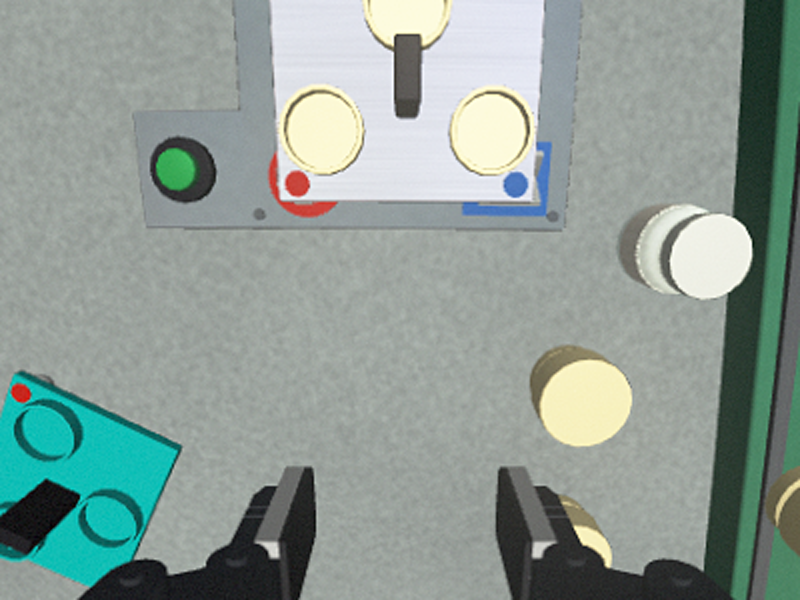

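```bash
cat > fit5.py <<'E'
from fit import *
import fit
fit.s=1; q=lambda a:((a[0]+.5)/2-.5+50,(a[1]+.5)/2-.5)
C['w5']=load('w5')[1]
K={'c0':(-.052,-.028,.044),'c1':(.052,-.028,.044),'c2':(0,.042,.044),'c':(-.0825,-.07,.03),'d':(.0825,-.07,.03)}
x,r=fitrigid(K,[('w5',n,*q(p)) for n,p in [('c0',(321.5,130)),('c1',(493,130)),('c',(280,200)),('d',(534,201))]],[.61,.1,-.1],.028)
print(x,r.tolist())
M=R.from_euler('z',x[2]).as_matrix()
for n in('c0','c1','c2'): print(n,(M@np.array(K[n])+[x[0],x[1],.028-.011]).round(4))
E
python3 fit5.py
```

```text
[ 0.61283761  0.09844528 -0.09565753] [[-0.1, -0.4], [0.2, -0.2], [-0.1, 0.4], [0.1, 0.2]]
c0 [0.5584 0.0755 0.061 ]
c1 [0.6619 0.0656 0.061 ]
c2 [0.6168 0.1403 0.061 ]
```

```bash
python3 go.py 0.49 -0.29 0.31 -5.4
python3 -m pendant '[{"delta_pos":[-0.047,-0.026,0.002],"rotation":[0,0,0]},{"delta_pos":[-0.047,-0.026,0.002],"rotation":[0,0,0]},{"delta_pos":[-0.047,-0.026,0.002],"rotation":[0,0,0]},{"delta_pos":[-0.047,-0.026,0.002],"rotation":[0,0,0]},{"delta_pos":[-0.047,-0.026,0],"rotation":[0,0,0]}]' | grep pos
python3 -m pendant '[{"delta_pos":[0,0,0],"rotation":[0,0,0]},{"delta_pos":[0,0,0],"rotation":[0,0,0]}]' | grep pos
python3 - <<'E'
from h import *
im,ci=snap('wrist','w6')
cv2.imwrite('pics/w6b.png',cv2.resize(im[50:350,50:450],(800,600),interpolation=cv2.INTER_CUBIC)[:,:,::-1])
E
```

```text
t 15.4 pos [ 0.5978 -0.0442  0.3191] yaw -5.3 tilt 0.03 w 0.0502 gf 0.0 F [0.2 0.1 0.1] q [-0.08  0.25  1.61  0.    1.28  0.02]
turn z 0.001 delta [-0.2549 -0.0842  0.009 ]
eef_pos: [0.4458, -0.2673, 0.3112]
eef_pos: [0.4468, -0.2664, 0.3113]
```

View pics/w6b.png

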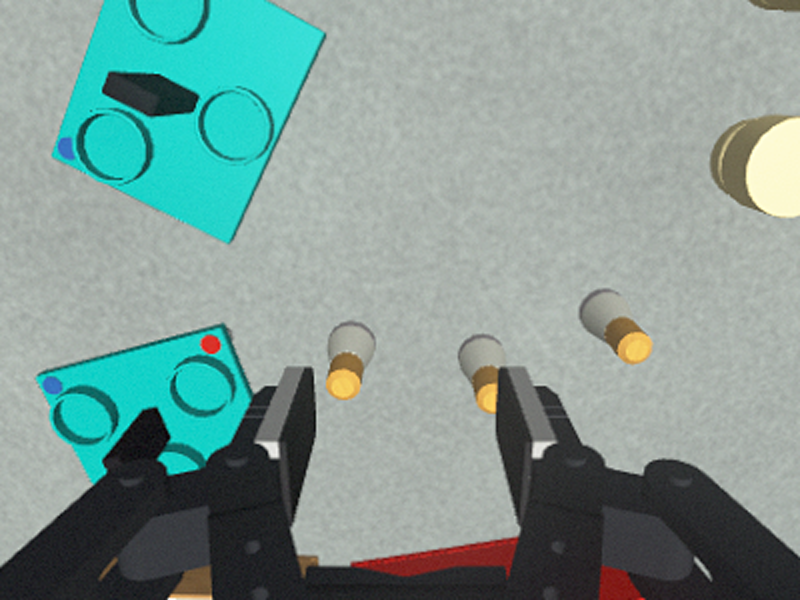

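```bash
python3 - <<'E'
from h import *
ci=load('w6')[1]; q=(np.array([(344,384),(490,398),(635,347)])+.5)/2-.5+50
print(px2w(ci,q,.077).round(4)); 
b=(np.array([(351,344),(482,360),(605,314)])+.5)/2-.5+50
print(px2w(ci,b,.015).round(4))
E
python3 go.py 0.593 -0.37 0.2 -36
```

```text
[[ 0.3934 -0.3789  0.077 ]
 [ 0.4954 -0.3998  0.077 ]
 [ 0.5979 -0.3697  0.077 ]]
[[ 0.3931 -0.3766  0.015 ]
 [ 0.4975 -0.4008  0.015 ]
 [ 0.5973 -0.3698  0.015 ]]
t 16.3 pos [ 0.447  -0.2661  0.3113] yaw -5.3 tilt 0.03 w 0.0497 gf 0.0 F [-0.  -0.1 -0. ] q [-0.54  0.13  1.78  0.    1.23 -0.45]
turn z 0.536 delta [0.0017 0.1792 0.1113]
```

```bash
python3 go.py 0.598 -0.3695 0.063
python3 -m pendant '[{"delta_pos":[-0.058,0.053,0.03],"rotation":[0,0,0]},{"delta_pos":[-0.058,0.053,0.04],"rotation":[0,0,0]},{"delta_pos":[0,0.052,0.04],"rotation":[0,0,0]},{"delta_pos":[0,0,0],"rotation":[0,0,0]},{"delta_pos":[0,0,0],"rotation":[0,0,0]}]' 0.055| grep pos
python3 go.py 0.598 -0.3695 0.063
python3 - <<'E'
from h import *
im,ci=snap('wrist','w7')
h=cv2.cvtColor(im,cv2.COLOR_RGB2HSV); m=cv2.inRange(h,(12,130,200),(26,255,255))
n,l,s,c=cv2.connectedComponentsWithStats(m)
for i in range(1,n):
    if s[i,4]>60: print(s[i],c[i].round(1),px2w(ci,[c[i]],.077).round(4))
E
```

```text
t 16.3 pos [ 0.447  -0.2661  0.3113] yaw -5.3 tilt 0.03 w 0.0497 gf 0.0 F [-0.  -0.1 -0. ] q [-0.54  0.13  1.78  0.    1.23 -0.45]
turn z -0.0 delta [-0.0891  0.1599  0.2483]
eef_pos: [0.5647, -0.3614, 0.2223]
t 16.9 pos [ 0.5647 -0.3614  0.2223] yaw -5.3 tilt 0.06 w 0.055 gf 0.0 F [-0.8  0.2 -0.3] q [-0.57  0.45  1.55 -0.    1.14 -0.48]
turn z -0.0 delta [-0.0051  0.034   0.1593]
[275 175  24  23 407] [286.8 185.4] [[ 0.5985 -0.3701  0.077 ]]
[ 79 201  23  21 363] [ 89.9 210.9] [[ 0.3938 -0.3792  0.077 ]]
[181 211  23  21 374] [191.9 221.4] [[ 0.4986 -0.4002  0.077 ]]
```

```bash
cat > caps.py <<'E'
import sys
from h import *
im,ci=snap(sys.argv[1],sys.argv[2]); z=float(sys.argv[3]) if len(sys.argv)>3 else .077
h=cv2.cvtColor(im,cv2.COLOR_RGB2HSV); m=cv2.inRange(h,(12,130,200 if sys.argv[1]=='wrist' else 120),(26,255,255))
n,l,s,c=cv2.connectedComponentsWithStats(m)
for i in range(1,n):
    if s[i,4]>(60 if sys.argv[1]=='wrist' else 15): print(s[i],c[i].round(1),px2w(ci,[c[i]],z).round(4))
E
python3 -m pendant '[{"delta_pos":[-0.005,0.034,0],"rotation":[0,0,0]},{"delta_pos":[0,0,0.05],"rotation":[0,0,0]},{"delta_pos":[0,0,0.04],"rotation":[0,0,0]},{"delta_pos":[0,0,0],"rotation":[0,0,0]},{"delta_pos":[0,0,0],"rotation":[0,0,0]}]' | grep pos
python3 go.py 0.5985 -0.370 0.063
```

```text
eef_pos: [0.5985, -0.3716, 0.1355]
t 17.6 pos [ 0.5985 -0.3716  0.1355] yaw -5.4 tilt 0.2 w 0.055 gf 0.0 F [ 0.7 -1.3 -0.2] q [-0.56  0.58  1.54 -0.    1.02 -0.46]
turn z -0.0 delta [ 0.0017 -0.0004  0.0725]
```

```bash

python3 -m pendant '[{"delta_pos":[0.001,0,0.04],"rotation":[0,0,0]},{"delta_pos":[0,0,0.0325],"rotation":[0,0,0]},{"delta_pos":[0,0,0],"rotation":[0,0,0]},{"delta_pos":[0,0,0],"rotation":[0,0,0]}]' | grep pos
python3 -m pendant '[{"delta_pos":[0,0,0],"rotation":[0,0,0]},{"delta_pos":[0,0,0],"rotation":[0,0,0]},{"delta_pos":[0,0,0],"rotation":[0,0,0]},{"delta_pos":[0,0,0],"rotation":[0,0,0]}]' 0.015
python3 -m pendant '[{"delta_pos":[0,0,-0.02],"rotation":[0,0,0]},{"delta_pos":[0,0,-0.05],"rotation":[0,0,0]},{"delta_pos":[0,0,-0.05],"rotation":[0,0,0]},{"delta_pos":[0,0,-0.04],"rotation":[0,0,0]},{"delta_pos":[0,0,0],"rotation":[0,0,0]}]'
python3 go.py 0.6168 0.1403 0.22 -5.4
```

```text
eef_pos: [0.5991, -0.371, 0.0629]
time_s: 18.62
eef_pos: [0.5985, -0.3706, 0.062]
eef_rot: [0.74, 0.673, 0.0, 0.001]
force: [-1.3, 0.3, 7.1]
gripper_width: 0.0237
grip_force: 58.5
time_s: 19.25
eef_pos: [0.5996, -0.3712, 0.2258]
eef_rot: [0.74, 0.673, 0.001, 0.004]
force: [0.1, -0.8, -1.7]
gripper_width: 0.0234
grip_force: 58.8
t 19.2 pos [ 0.5996 -0.3712  0.2258] yaw -5.4 tilt 0.47 w 0.0234 gf 58.8 F [ 0.1 -0.8 -1.7] q [-0.56  0.49  1.47 -0.    1.17 -0.46]
turn z 0.0 delta [ 0.5109 -0.031   0.0037]
```

```bash

python3 -m pendant '[{"delta_pos":[0.045,-0.0027,0],"rotation":[0,0,0]},{"delta_pos":[0.045,-0.0027,0],"rotation":[0,0,0]},{"delta_pos":[0.045,-0.0027,0],"rotation":[0,0,0]},{"delta_pos":[0.045,-0.0027,0],"rotation":[0,0,0]},{"delta_pos":[0.045,-0.0027,0],"rotation":[0,0,0]}]' | grep pos
python3 -m pendant '[{"delta_pos":[0.045,-0.0027,0],"rotation":[0,0,0]},{"delta_pos":[0.045,-0.0027,0],"rotation":[0,0,0]},{"delta_pos":[0.045,-0.0027,0],"rotation":[0,0,0]},{"delta_pos":[0.045,-0.0027,0],"rotation":[0,0,0]},{"delta_pos":[0.045,-0.0027,0],"rotation":[0,0,0]}]' | grep pos
python3 -m pendant '[{"delta_pos":[0.045,-0.0027,0],"rotation":[0,0,0]},{"delta_pos":[0,0,0],"rotation":[0,0,0]},{"delta_pos":[0,0,0],"rotation":[0,0,0]}]' 
python3 go.py 0.6168 0.1403 0.125 -5.4
```

```text
eef_pos: [0.6047, -0.1432, 0.2196]
eef_pos: [0.6123, 0.0819, 0.2196]
time_s: 20.88
eef_pos: [0.614, 0.1253, 0.2196]
eef_rot: [0.739, 0.673, -0.001, -0.0]
force: [-0.1, -0.4, -0.9]
gripper_width: 0.0232
grip_force: 58.8
t 20.9 pos [0.614  0.1253 0.2196] yaw -5.3 tilt 0.07 w 0.0232 gf 58.8 F [-0.1 -0.4 -0.9] q [ 0.2   0.38  1.66 -0.    1.1   0.29]
turn z 0.001 delta [0.0153 0.0015 0.0946]
```

```bash

python3 -m pendant '[{"delta_pos":[0.015,0.0015,0],"rotation":[0,0,0]},{"delta_pos":[0,0,0.04],"rotation":[0,0,0]},{"delta_pos":[0,0,0.035],"rotation":[0,0,0]},{"delta_pos":[0,0,0],"rotation":[0,0,0]},{"delta_pos":[0,0,0],"rotation":[0,0,0]}]' | grep -E 'pos|for'
python3 go.py 0.6168 0.1403 0.125 -5.4
python3 - <<'E'
from h import *
im,ci=snap('wrist','w8')
cv2.imwrite('pics/w8b.png',cv2.resize(im[84:384,50:450],(800,600),interpolation=cv2.INTER_CUBIC)[:,:,::-1])
M=R.from_euler('z',-.0957).apply([0,.042,.044])+[.6128,.0984,.028]
print((w2px(ci,[M])-[50,84])*2+.5)
E
```

```text
eef_pos: [0.6184, 0.1404, 0.1463]
force: [0.9, -0.5, -0.5]
grip_force: 58.9
t 21.5 pos [0.6184 0.1404 0.1463] yaw -5.4 tilt 0.08 w 0.0232 gf 58.9 F [ 0.9 -0.5 -0.5] q [0.22 0.47 1.7  0.   0.97 0.32]
turn z -0.0 delta [-0.0002 -0.0016  0.0213]
[[399.77645921 247.26882515]]
```

View pics/w8b.png

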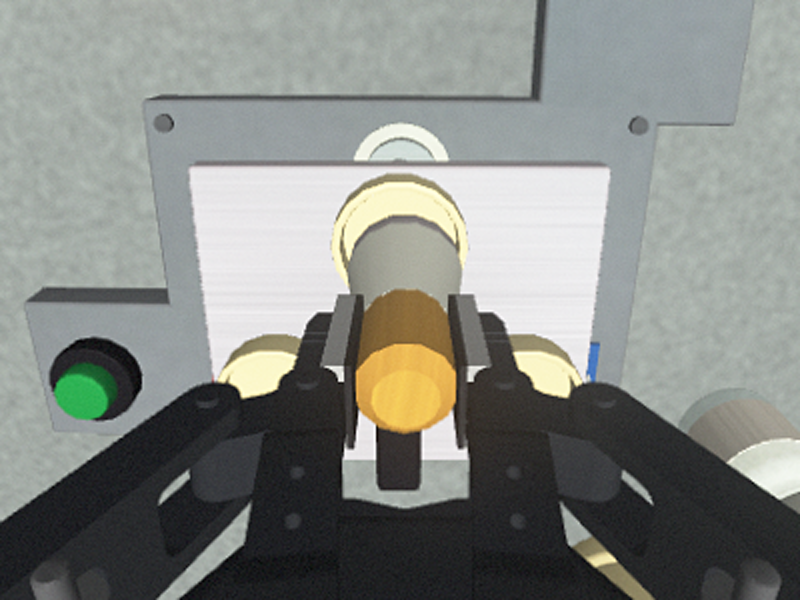

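```bash

python3 -m pendant '[{"delta_pos":[0,-0.0013,0.008],"rotation":[0,0,0]},{"delta_pos":[0,0,0.006],"rotation":[0,0,0]},{"delta_pos":[0,0,0],"rotation":[0,0,0]},{"delta_pos":[0,0,0],"rotation":[0,0,0]}]' | grep -E 'pos|for'
python3 -m pendant '[{"delta_pos":[0,0,0.004],"rotation":[0,0,0]},{"delta_pos":[0,0,0.002],"rotation":[0,0,0]},{"delta_pos":[0,0,0],"rotation":[0,0,0]},{"delta_pos":[0,0,0],"rotation":[0,0,0]}]' | grep -E 'pos|for'

```

```text
eef_pos: [0.6162, 0.1405, 0.1311]
force: [0.1, 0.3, -1.1]
grip_force: 58.9
eef_pos: [0.6162, 0.1405, 0.125]
force: [0.3, 1.5, -0.8]
grip_force: 58.9
```

```bash

python3 -m pendant '[{"delta_pos":[0,0,0.0015],"rotation":[0,0,0]},{"delta_pos":[0,0,0],"rotation":[0,0,0]},{"delta_pos":[0,0,0],"rotation":[0,0,0]}]' | grep -E 'pos|for'
python3 -m pendant '[{"delta_pos":[0,0,0],"rotation":[0,0,0]},{"delta_pos":[0,0,0],"rotation":[0,0,0]},{"delta_pos":[0,0,0],"rotation":[0,0,0]}]' 0.04| grep -E 'pos|for'
python3 -m pendant '[{"delta_pos":[0,0,-0.04],"rotation":[0,0,0]},{"delta_pos":[0,0,-0.05],"rotation":[0,0,0]},{"delta_pos":[-0.045,0.0,-0.05],"rotation":[0,0,0]},{"delta_pos":[-0.045,0.0,-0.03],"rotation":[0,0,0]},{"delta_pos":[-0.045,0.0,0],"rotation":[0,0,0]}]' 0.055 | grep -E 'pos|for'
python3 -m pendant '[{"delta_pos":[0,0,0],"rotation":[0,0,0]},{"delta_pos":[0,0,0],"rotation":[0,0,0]}]' 0.055 | grep -E 'pos|for'
python3 caps.py wrist w9 .138; python3 caps.py scene s9; python3 go.py 0.4986 -0.4 0.23 -5.4
```

```text
eef_pos: [0.6161, 0.1405, 0.1235]
force: [1.4, -0.1, -1.6]
grip_force: 58.9
eef_pos: [0.6162, 0.1405, 0.1236]
force: [0.2, 0.5, 0.1]
grip_force: 0.0
eef_pos: [0.605, 0.0081, 0.2933]
force: [1.2, -1.1, -0.0]
grip_force: 0.0
eef_pos: [0.6037, 0.0095, 0.2899]
force: [0.0, 0.0, -0.0]
grip_force: 0.0
[239  22  27  29 569] [252.4  34.7] [[0.6165 0.14   0.138 ]]
[384 106   6   5  20] [386.8 108. ] [[0.5098 0.5256 0.077 ]]
[328 122  50  48 953] [350.8 147.7] [[0.5345 0.3141 0.077 ]]
[337 130   6  10  40] [339.8 135. ] [[0.4784 0.328  0.077 ]]
[333 184   8   7  47] [337. 187.] [[0.5995 0.1741 0.077 ]]
[  0 240  45 100 916] [ 17.  291.3] [[ 0.2523 -0.6377  0.077 ]]
[133 258   9   9  62] [137.  262.2] [[ 0.393 -0.38   0.077]]
[149 293  10   9  74] [153.6 297.2] [[ 0.4983 -0.4013  0.077 ]]
[ 45 297   5  14  24] [ 46.8 303.9] [[ 0.3319 -0.5995  0.077 ]]
[ 63 353  14  11  85] [ 70. 358.] [[ 0.4817 -0.6187  0.077 ]]
[ 12 359  17  12 135] [ 20.2 364.3] [[ 0.4163 -0.7051  0.077 ]]
[ 69 369  15  15 134] [ 75.8 376.8] [[ 0.5257 -0.628   0.077 ]]
[  0 373  18  11 134] [  7.4 378.2] [[ 0.4238 -0.7373  0.077 ]]
t 24.3 pos [0.6038 0.0102 0.2896] yaw -5.3 tilt 0.04 w 0.0553 gf 0.0 F [0.  0.5 0.2] q [0.01 0.28 1.64 0.   1.22 0.11]
turn z 0.001 delta [-0.4183 -0.0661  0.0595]
```

```bash

python3 -m pendant '[{"delta_pos":[-0.042,-0.0066,0],"rotation":[0,0,0]},{"delta_pos":[-0.042,-0.0066,0.007],"rotation":[0,0,0]},{"delta_pos":[-0.042,-0.0066,0.007],"rotation":[0,0,0]},{"delta_pos":[-0.042,-0.0066,0.007],"rotation":[0,0,0]},{"delta_pos":[-0.042,-0.0066,0.007],"rotation":[0,0,0]}]' | grep -E 'pos'
python3 -m pendant '[{"delta_pos":[-0.042,-0.0066,0.007],"rotation":[0,0,0]},{"delta_pos":[-0.042,-0.0066,0.007],"rotation":[0,0,0]},{"delta_pos":[-0.042,-0.0066,0.007],"rotation":[0,0,0]},{"delta_pos":[-0.042,-0.0066,0.007],"rotation":[0,0,0]},{"delta_pos":[-0.042,-0.0066,0.007],"rotation":[0,0,0]}]' | grep -E 'pos'
python3 -m pendant '[{"delta_pos":[0,0,0],"rotation":[0,0,0]}]' | grep pos
python3 caps.py wrist w10; python3 go.py 0.4985 -0.4007 0.063 -5.4
```

```text
eef_pos: [0.5513, -0.1968, 0.2615]
eef_pos: [0.4991, -0.403, 0.2264]
eef_pos: [0.4983, -0.404, 0.2258]
[132 154  24  23 434] [144. 165.] [[ 0.3933 -0.3795  0.077 ]]
[240 164  24  24 433] [251.5 175.5] [[ 0.4981 -0.4003  0.077 ]]
[134 348  17  28  76] [144.8 360.2] [[ 0.3364 -0.6342  0.077 ]]
t 25.7 pos [ 0.4988 -0.4027  0.2261] yaw -5.4 tilt 0.08 w 0.0548 gf 0.0 F [-0.3  1.7  0.1] q [-0.68  0.4   1.62  0.    1.13 -0.59]
turn z -0.001 delta [ 0.0018 -0.0003  0.1631]
```

```bash

python3 -m pendant '[{"delta_pos":[0.002,-0.0005,0.06],"rotation":[0,0,0]},{"delta_pos":[0,0,0.06],"rotation":[0,0,0]},{"delta_pos":[0,0,0.043],"rotation":[0,0,0]},{"delta_pos":[0,0,0],"rotation":[0,0,0]},{"delta_pos":[0,0,0],"rotation":[0,0,0]}]' | grep pos
python3 -m pendant '[{"delta_pos":[0,0,0],"rotation":[0,0,0]},{"delta_pos":[0,0,0],"rotation":[0,0,0]},{"delta_pos":[0,0,0],"rotation":[0,0,0]},{"delta_pos":[0,0,0],"rotation":[0,0,0]}]' 0.015
python3 -m pendant '[{"delta_pos":[0,0,-0.02],"rotation":[0,0,0]},{"delta_pos":[0,0,-0.05],"rotation":[0,0,0]},{"delta_pos":[0,0,-0.05],"rotation":[0,0,0]},{"delta_pos":[0,0,-0.04],"rotation":[0,0,0]},{"delta_pos":[0,0,0],"rotation":[0,0,0]}]'
python3 go.py 0.5584 0.0755 0.22 -5.4
```

```text
eef_pos: [0.4998, -0.4004, 0.0657]
time_s: 26.82
eef_pos: [0.4994, -0.4015, 0.0661]
eef_rot: [0.74, 0.673, 0.0, 0.002]
force: [-0.3, 0.7, 7.3]
gripper_width: 0.0235
grip_force: 58.4
time_s: 27.45
eef_pos: [0.5, -0.4021, 0.2295]
eef_rot: [0.74, 0.673, 0.001, 0.004]
force: [-0.1, -0.1, -0.1]
gripper_width: 0.0228
grip_force: 59.1
t 27.4 pos [ 0.5    -0.4021  0.2295] yaw -5.4 tilt 0.47 w 0.0228 gf 59.1 F [-0.1 -0.1 -0.1] q [-0.68  0.39  1.62 -0.    1.12 -0.59]
turn z 0.0 delta [0.481  0.0132 0.0074]
```

```bash

python3 -m pendant '[{"delta_pos":[0.0435,0.0012,0],"rotation":[0,0,0]},{"delta_pos":[0.0435,0.0012,0],"rotation":[0,0,0]},{"delta_pos":[0.0435,0.0012,0],"rotation":[0,0,0]},{"delta_pos":[0.0435,0.0012,0],"rotation":[0,0,0]},{"delta_pos":[0.0435,0.0012,0],"rotation":[0,0,0]}]' | grep pos
python3 -m pendant '[{"delta_pos":[0.0435,0.0012,0],"rotation":[0,0,0]},{"delta_pos":[0.0435,0.0012,0],"rotation":[0,0,0]},{"delta_pos":[0.0435,0.0012,0],"rotation":[0,0,0]},{"delta_pos":[0.0435,0.0012,0],"rotation":[0,0,0]},{"delta_pos":[0.0435,0.0012,0],"rotation":[0,0,0]}]' | grep pos
python3 -m pendant '[{"delta_pos":[0.0435,0.0012,0],"rotation":[0,0,0]},{"delta_pos":[0,0,0],"rotation":[0,0,0]},{"delta_pos":[0,0,0],"rotation":[0,0,0]}]' | grep -E 'pos|wid|for'
python3 go.py 0.5584 0.0755 0.15 -5.4
```

```text
eef_pos: [0.5241, -0.1832, 0.2238]
eef_pos: [0.5505, 0.0326, 0.2238]
eef_pos: [0.5559, 0.0741, 0.2237]
force: [0.4, -0.0, -1.0]
gripper_width: 0.0231
grip_force: 59.1
t 29.1 pos [0.5559 0.0741 0.2237] yaw -5.4 tilt 0.06 w 0.0231 gf 59.1 F [ 0.4 -0.  -1. ] q [ 0.13  0.28  1.8  -0.    1.07  0.22]
turn z 0.001 delta [0.0017 0.0025 0.0737]
```

```bash

python3 -m pendant '[{"delta_pos":[0.0017,0.0025,0.03],"rotation":[0,0,0]},{"delta_pos":[0,0,0.045],"rotation":[0,0,0]},{"delta_pos":[0,0,0],"rotation":[0,0,0]},{"delta_pos":[0,0,0],"rotation":[0,0,0]}]' | grep -E 'pos|for|wid'
python3 go.py 0.5584 0.0755 0.124 -5.4
python3 - <<'E'
from h import *
im,ci=snap('wrist','w11')
M=R.from_euler('z',-.0957).apply([-.052,-.028,.044])+[.6128,.0984,.028]
a=(w2px(ci,[M])-[50,84])*2+.5; print(a)
b=load('w8')[0]
o=np.hstack([cv2.resize(x[84:384,150:350],(400,600),interpolation=cv2.INTER_CUBIC) for x in(im,b)])
cv2.imwrite('pics/w11b.png',o[:,:,::-1])
E
```

```text
eef_pos: [0.5596, 0.0752, 0.1502]
force: [-0.2, -0.1, -0.3]
gripper_width: 0.023
grip_force: 59.0
t 29.6 pos [0.5596 0.0752 0.1502] yaw -5.4 tilt 0.04 w 0.023 gf 59.0 F [-0.2 -0.1 -0.3] q [ 0.13  0.37  1.85 -0.    0.92  0.23]
turn z -0.001 delta [ 0.0002 -0.0012  0.0262]
[[400.56411586 242.23326387]]
```

View pics/w11b.png

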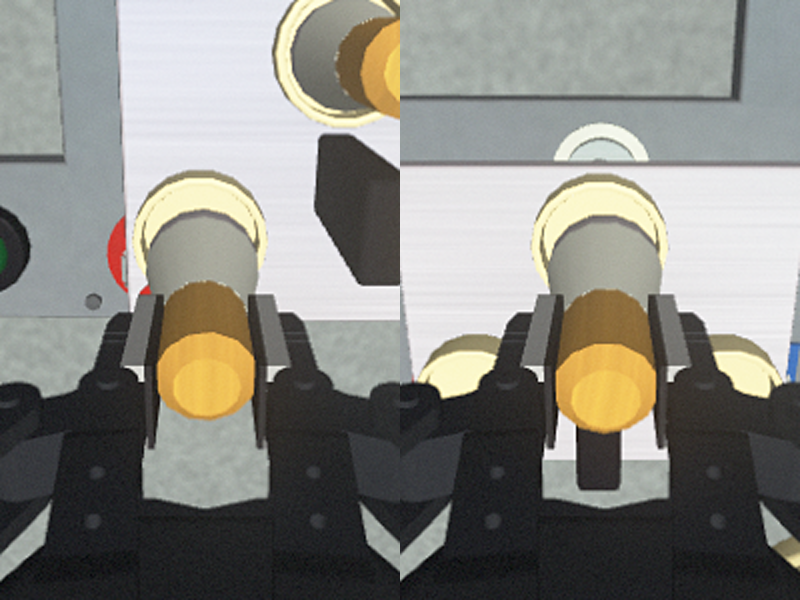

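```bash

python3 -m pendant '[{"delta_pos":[0,-0.0013,0.008],"rotation":[0,0,0]},{"delta_pos":[0,0,0.006],"rotation":[0,0,0]},{"delta_pos":[0,0,0.005],"rotation":[0,0,0]},{"delta_pos":[0,0,0.003],"rotation":[0,0,0]},{"delta_pos":[0,0,0],"rotation":[0,0,0]}]' | grep -E 'pos|for'
python3 -m pendant '[{"delta_pos":[0,0,0.0012],"rotation":[0,0,0]},{"delta_pos":[0,0,0],"rotation":[0,0,0]},{"delta_pos":[0,0,0],"rotation":[0,0,0]}]' | grep -E 'pos|for'

```

```text
eef_pos: [0.5578, 0.0762, 0.1271]
force: [-2.1, -0.3, 3.8]
grip_force: 59.5
eef_pos: [0.5578, 0.0763, 0.1269]
force: [-4.5, 1.1, 13.0]
grip_force: 60.9
```

```bash

python3 -m pendant '[{"delta_pos":[0,0,-0.001],"rotation":[0,0,0]},{"delta_pos":[0,0,0],"rotation":[0,0,0]},{"delta_pos":[0,0,0],"rotation":[0,0,0]}]' 0.038| grep -E 'pos|for'
python3 -m pendant '[{"delta_pos":[0,0,-0.04],"rotation":[0,0,0]},{"delta_pos":[0,0,-0.05],"rotation":[0,0,0]},{"delta_pos":[-0.04,0.0,-0.05],"rotation":[0,0,0]},{"delta_pos":[-0.04,0.0,-0.03],"rotation":[0,0,0]},{"delta_pos":[-0.045,0.0,0],"rotation":[0,0,0]}]' | grep -E 'pos|for'
python3 -m pendant '[{"delta_pos":[0,0,0],"rotation":[0,0,0]},{"delta_pos":[0,0,0],"rotation":[0,0,0]}]' 0.055 | grep -E 'pos|for'
python3 caps.py wrist w12 .138; python3 caps.py scene s12|grep -E ' -0.[34]'; python3 go.py 0.393 -0.379 0.23 -5.4
```

```text
eef_pos: [0.5577, 0.076, 0.1266]
force: [-0.6, -0.9, -1.0]
grip_force: 0.0
eef_pos: [0.5474, -0.0485, 0.2985]
force: [1.0, -0.3, -0.8]
grip_force: 0.0
eef_pos: [0.546, -0.0472, 0.2952]
force: [0.5, 0.5, 0.2]
grip_force: 0.0
[238  31  27  28 549] [251.3  44.4] [[0.5571 0.0763 0.138 ]]
[133 258   9   9  62] [137.  262.2] [[ 0.393 -0.38   0.077]]
t 32.0 pos [ 0.5461 -0.0465  0.2951] yaw -5.3 tilt 0.05 w 0.055 gf 0.0 F [0.2 0.3 0.2] q [-0.09  0.19  1.75  0.    1.21  0.01]
turn z 0.001 delta [-0.3454 -0.1211  0.0651]
```

```bash

python3 -m pendant '[{"delta_pos":[-0.0384,-0.0134,0],"rotation":[0,0,0]},{"delta_pos":[-0.0384,-0.0134,0.007],"rotation":[0,0,0]},{"delta_pos":[-0.0384,-0.0134,0.007],"rotation":[0,0,0]},{"delta_pos":[-0.0384,-0.0134,0.007],"rotation":[0,0,0]},{"delta_pos":[-0.0384,-0.0134,0.007],"rotation":[0,0,0]}]' | grep -E 'pos'
python3 -m pendant '[{"delta_pos":[-0.0384,-0.0134,0.007],"rotation":[0,0,0]},{"delta_pos":[-0.0384,-0.0134,0.007],"rotation":[0,0,0]},{"delta_pos":[-0.0384,-0.0134,0.007],"rotation":[0,0,0]},{"delta_pos":[-0.0384,-0.0134,0.007],"rotation":[0,0,0]},{"delta_pos":[0,0,0],"rotation":[0,0,0]}]' | grep -E 'pos'
python3 -m pendant '[{"delta_pos":[0,0,0],"rotation":[0,0,0]}]' | grep pos
python3 caps.py wrist w13; python3 go.py 0.393 -0.379 0.063 -5.4
```

```text
eef_pos: [0.4613, -0.2324, 0.2671]
eef_pos: [0.3931, -0.3812, 0.2387]
eef_pos: [0.3941, -0.3793, 0.2393]
[239 165  23  22 401] [250.1 175.6] [[ 0.3922 -0.3793  0.077 ]]
[125 355  21  24  71] [135.  369.6] [[ 0.2064 -0.6416  0.077 ]]
t 33.4 pos [ 0.3943 -0.3792  0.2395] yaw -5.3 tilt 0.03 w 0.0546 gf 0.0 F [ 0.8 -0.7  0.3] q [-0.77  0.24  1.81  0.    1.09 -0.68]
turn z 0.001 delta [-1.000e-04 -1.300e-03  1.765e-01]
```

```bash

python3 -m pendant '[{"delta_pos":[0,-0.0015,0.06],"rotation":[0,0,0]},{"delta_pos":[0,0,0.06],"rotation":[0,0,0]},{"delta_pos":[0,0,0.055],"rotation":[0,0,0]},{"delta_pos":[0,0,0],"rotation":[0,0,0]},{"delta_pos":[0,0,0],"rotation":[0,0,0]}]' | grep pos
python3 -m pendant '[{"delta_pos":[0,0,0],"rotation":[0,0,0]},{"delta_pos":[0,0,0],"rotation":[0,0,0]},{"delta_pos":[0,0,0],"rotation":[0,0,0]},{"delta_pos":[0,0,0],"rotation":[0,0,0]}]' 0.015
python3 -m pendant '[{"delta_pos":[0,0,-0.02],"rotation":[0,0,0]},{"delta_pos":[0,0,-0.05],"rotation":[0,0,0]},{"delta_pos":[0,0,-0.05],"rotation":[0,0,0]},{"delta_pos":[0,0,-0.04],"rotation":[0,0,0]},{"delta_pos":[0,0,0],"rotation":[0,0,0]}]'
python3 go.py 0.6619 0.0656 0.22 -5.4
```

```text
eef_pos: [0.3934, -0.3803, 0.0663]
time_s: 34.52
eef_pos: [0.3932, -0.3811, 0.0668]
eef_rot: [0.74, 0.673, 0.0, 0.002]
force: [-0.8, 1.1, 9.6]
gripper_width: 0.0232
grip_force: 58.3
time_s: 35.15
eef_pos: [0.3936, -0.3816, 0.2291]
eef_rot: [0.74, 0.673, 0.0, 0.004]
force: [0.4, -0.5, -1.3]
gripper_width: 0.023
grip_force: 59.2
t 35.1 pos [ 0.3936 -0.3816  0.2291] yaw -5.4 tilt 0.46 w 0.023 gf 59.2 F [ 0.4 -0.5 -1.3] q [-0.77  0.25  1.82  0.    1.06 -0.68]
turn z 0.0 delta [0.4705 0.2249 0.0081]
```

```bash

python3 -m pendant '[{"delta_pos":[0.0428,0.0204,0],"rotation":[0,0,0]},{"delta_pos":[0.0428,0.0204,0],"rotation":[0,0,0]},{"delta_pos":[0.0428,0.0204,0],"rotation":[0,0,0]},{"delta_pos":[0.0428,0.0204,0],"rotation":[0,0,0]},{"delta_pos":[0.0428,0.0204,0],"rotation":[0,0,0]}]' | grep pos
python3 -m pendant '[{"delta_pos":[0.0428,0.0204,0],"rotation":[0,0,0]},{"delta_pos":[0.0428,0.0204,0],"rotation":[0,0,0]},{"delta_pos":[0.0428,0.0204,0],"rotation":[0,0,0]},{"delta_pos":[0.0428,0.0204,0],"rotation":[0,0,0]},{"delta_pos":[0.0428,0.0204,0],"rotation":[0,0,0]}]' | grep pos
python3 -m pendant '[{"delta_pos":[0.0428,0.0204,0],"rotation":[0,0,0]},{"delta_pos":[0,0,0],"rotation":[0,0,0]},{"delta_pos":[0,0,0],"rotation":[0,0,0]}]' | grep -E 'pos|wid|for'
python3 go.py 0.6619 0.0656 0.151 -5.4
```

```text
eef_pos: [0.5139, -0.1751, 0.2241]
eef_pos: [0.6355, 0.0283, 0.2239]
eef_pos: [0.6589, 0.0673, 0.2238]
force: [-0.3, -0.3, -0.7]
gripper_width: 0.023
grip_force: 59.2
t 36.8 pos [0.6589 0.0673 0.2238] yaw -5.4 tilt 0.1 w 0.023 gf 59.2 F [-0.3 -0.3 -0.7] q [ 0.1   0.43  1.57 -0.    1.14  0.19]
turn z 0.001 delta [-0.0014  0.0033  0.0728]
```

```bash

python3 -m pendant '[{"delta_pos":[-0.0014,0.0025,0.03],"rotation":[0,0,0]},{"delta_pos":[0,0,0.043],"rotation":[0,0,0]},{"delta_pos":[0,0,0],"rotation":[0,0,0]},{"delta_pos":[0,0,0],"rotation":[0,0,0]}]' | grep -E 'pos|for|wid'
python3 go.py 0.6619 0.0656 0.128 -5.4
python3 caps.py wrist w14 .21; python3 - <<'E'
from h import *
im,_=load('w11'); h=cv2.cvtColor(im,cv2.COLOR_RGB2HSV); m=cv2.inRange(h,(12,130,200),(26,255,255))
n,l,s,c=cv2.connectedComponentsWithStats(m); print(s[1:][s[1:,4]>60],c[1:][s[1:,4]>60])
E
```

```text
eef_pos: [0.6624, 0.0652, 0.1529]
force: [-0.3, 0.8, -0.8]
gripper_width: 0.023
grip_force: 59.2
t 37.3 pos [0.6624 0.0652 0.1529] yaw -5.4 tilt 0.05 w 0.023 gf 59.2 F [-0.3  0.8 -0.8] q [ 0.1   0.51  1.62 -0.    1.01  0.19]
turn z -0.001 delta [ 0.0003 -0.0006  0.0249]
[ 120   93   49   49 1745] [144.4 115.2] [[0.6447 0.1432 0.21  ]]
[  47  223   41   37 1150] [ 67. 241.] [[0.616  0.1124 0.21  ]]
[ 229  248   48   42 1615] [252.9 268. ] [[0.6663 0.0995 0.21  ]]
[[ 331   93   50   50 1820]
 [ 229  250   48   43 1651]] [[356.12967033 116.06483516]
 [252.76741369 271.08964264]]
```

```bash

python3 -m pendant '[{"delta_pos":[0,-0.0006,0.009],"rotation":[0,0,0]},{"delta_pos":[0,0,0.007],"rotation":[0,0,0]},{"delta_pos":[0,0,0.005],"rotation":[0,0,0]},{"delta_pos":[0,0,0.003],"rotation":[0,0,0]},{"delta_pos":[0,0,0],"rotation":[0,0,0]}]' | grep -E 'pos|for'
python3 -m pendant '[{"delta_pos":[0,0,0.0012],"rotation":[0,0,0]},{"delta_pos":[0,0,0],"rotation":[0,0,0]},{"delta_pos":[0,0,0],"rotation":[0,0,0]}]' | grep -E 'pos|for'

```

```text
eef_pos: [0.6615, 0.0661, 0.1276]
force: [-0.3, -0.2, 0.7]
grip_force: 59.4
eef_pos: [0.6616, 0.0662, 0.1274]
force: [-3.3, 0.2, 7.8]
grip_force: 60.4
```

```bash

python3 -m pendant '[{"delta_pos":[0,0,-0.001],"rotation":[0,0,0]},{"delta_pos":[0,0,0],"rotation":[0,0,0]},{"delta_pos":[0,0,0],"rotation":[0,0,0]}]' 0.038| grep -E 'pos|for'
python3 -m pendant '[{"delta_pos":[0,0,-0.04],"rotation":[0,0,0]},{"delta_pos":[0,0,-0.05],"rotation":[0,0,0]},{"delta_pos":[-0.03,-0.03,-0.05],"rotation":[0,0,0]},{"delta_pos":[-0.03,-0.02,-0.05],"rotation":[0,0,0]},{"delta_pos":[-0.03,0.0,-0.04],"rotation":[0,0,0]}]' | grep -E 'pos|for'
python3 -m pendant '[{"delta_pos":[0,0,0],"rotation":[0,0,0]},{"delta_pos":[0,0,0],"rotation":[0,0,0]}]' 0.05 | grep -E 'pos|for'
python3 caps.py wrist w15 .138; python3 caps.py scene s15 | grep -E ' -0.[34]'
python3 - <<'E'
from h import *
im,_=load('w15'); cv2.imwrite('pics/w15b.png',cv2.resize(im,(768,576),interpolation=cv2.INTER_CUBIC)[:,:,::-1])
E
```

```text
eef_pos: [0.6615, 0.066, 0.1272]
force: [0.2, 0.1, 0.1]
grip_force: 0.0
eef_pos: [0.6037, -0.0182, 0.3574]
force: [0.4, -0.6, -0.2]
grip_force: 0.0
eef_pos: [0.6045, -0.0175, 0.3543]
force: [0.5, 0.3, -0.8]
grip_force: 0.0
[239   9  22  23 400] [249.5  19.8] [[0.6165 0.1395 0.138 ]]
[194  77  20  22 334] [203.4  86.9] [[0.558  0.0762 0.138 ]]
[284  76  21  22 346] [294.4  86.5] [[0.6605 0.0669 0.138 ]]
```

View pics/w15b.png

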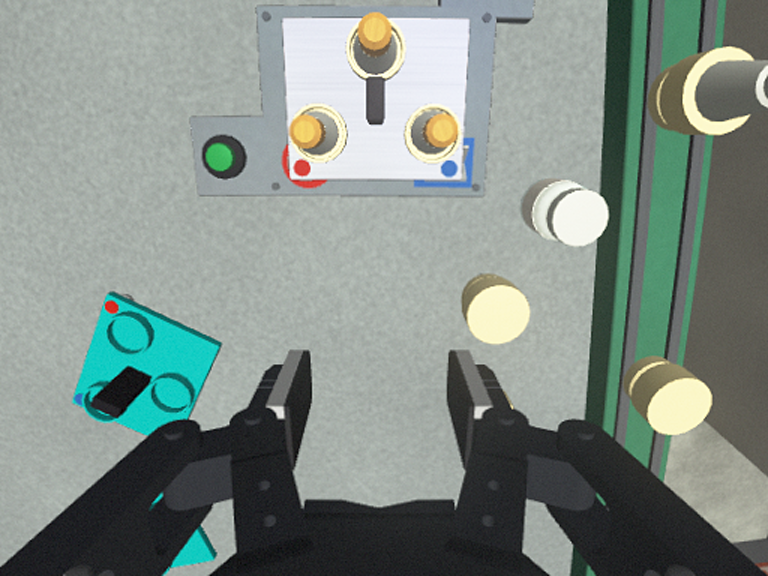

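```bash

python3 -m pendant '[{"delta_pos":[0,0,0],"rotation":[0,0,-0.1735]},{"delta_pos":[0,0,0],"rotation":[0,0,-0.1735]},{"delta_pos":[0,0,0],"rotation":[0,0,-0.1735]},{"delta_pos":[0,0,0],"rotation":[0,0,-0.1735]},{"delta_pos":[0,0,0],"rotation":[0,0,-0.1735]}]' 0.05 | grep -E 'pos|for'
python3 go.py .5838 .343 .34 44.3
```

```text
eef_pos: [0.6045, -0.0168, 0.3533]
force: [0.2, -0.3, -0.5]
grip_force: 0.0
t 40.3 pos [ 0.6045 -0.0168  0.3533] yaw 44.7 tilt 0.16 w 0.0498 gf 0.0 F [ 0.2 -0.3 -0.5] q [-0.03  0.24  1.55  0.    1.35 -0.81]
turn z 0.007 delta [0.2719 0.2365 0.0134]
```

```bash

python3 -m pendant '[{"delta_pos":[0.034,0.0296,0.0017],"rotation":[0,0,0.007]},{"delta_pos":[0.034,0.0296,0.0017],"rotation":[0,0,0]},{"delta_pos":[0.034,0.0296,0.0017],"rotation":[0,0,0]},{"delta_pos":[0.034,0.0296,0.0017],"rotation":[0,0,0]},{"delta_pos":[0.034,0.0296,0.0017],"rotation":[0,0,0]}]' 0.05 | grep -E 'pos|for'
python3 -m pendant '[{"delta_pos":[0.034,0.0296,0.0017],"rotation":[0,0,0]},{"delta_pos":[0.034,0.0296,0.0017],"rotation":[0,0,0]},{"delta_pos":[0.034,0.0296,0.0017],"rotation":[0,0,0]},{"delta_pos":[0,0,0],"rotation":[0,0,0]},{"delta_pos":[0,0,0],"rotation":[0,0,0]}]' 0.05 | grep -E 'pos|for'
python3 go.py .5838 .343 .248 44.3
python3 - <<'E'
from h import *
im,ci=snap('wrist','w16')
h=cv2.cvtColor(im,cv2.COLOR_RGB2HSV); m=cv2.inRange(h,(8,180,170),(20,255,255))
n,l,s,c=cv2.connectedComponentsWithStats(m)
for i in range(1,n):
    if s[i,4]>60: print(s[i],c[i].round(1),px2w(ci,[c[i]],.266).round(4))
E
```

```text
eef_pos: [0.5924, 0.2096, 0.3448]
force: [0.3, -0.5, 0.7]
grip_force: 0.0
eef_pos: [0.5858, 0.3427, 0.34]
force: [-0.6, -0.2, 0.6]
grip_force: 0.0
t 41.5 pos [0.5858 0.3427 0.34  ] yaw 44.0 tilt 0.14 w 0.0501 gf 0.0 F [-0.6 -0.2  0.6] q [ 0.53  0.37  1.4  -0.    1.37 -0.24]
turn z -0.005 delta [ 0.0016 -0.001   0.092 ]
[206  30  74  91 756] [238.9  59.1] [[0.5087 0.4101 0.266 ]]
[137  85  12  21 115] [142.7  94.8] [[0.4771 0.3495 0.266 ]]
[242 193  19  19 288] [251.1 201.9] [[0.5825 0.3449 0.266 ]]
```

```bash

python3 -m pendant '[{"delta_pos":[0.003,-0.001,0.03],"rotation":[0,0,0]},{"delta_pos":[0,0,0.04],"rotation":[0,0,0]},{"delta_pos":[0,0,0.022],"rotation":[0,0,0]},{"delta_pos":[0,0,0],"rotation":[0,0,0]},{"delta_pos":[0,0,0],"rotation":[0,0,0]}]' | grep -E 'pos|for'
python3 -m pendant '[{"delta_pos":[0,0,0],"rotation":[0,0,0]},{"delta_pos":[0,0,0],"rotation":[0,0,0]},{"delta_pos":[0,0,0],"rotation":[0,0,0]},{"delta_pos":[0,0,0],"rotation":[0,0,0]}]' 0.005
python3 go.py
```

```text
eef_pos: [0.5843, 0.3437, 0.2507]
force: [-1.0, -0.8, 0.2]
grip_force: 0.0
time_s: 42.72
eef_pos: [0.5838, 0.3442, 0.2506]
eef_rot: [0.391, 0.92, 0.0, 0.0]
force: [-2.6, -1.6, 6.3]
gripper_width: 0.0142
grip_force: 58.5
t 42.7 pos [0.5838 0.3442 0.2506] yaw 43.9 tilt 0.07 w 0.0142 gf 58.5 F [-2.6 -1.6  6.3] q [ 0.53  0.43  1.51 -0.    1.2  -0.24]
```

```bash

python3 -m pendant '[{"delta_pos":[-0.0125,-0.017,0],"rotation":[0,0,-0.12]},{"delta_pos":[-0.0125,-0.017,0],"rotation":[0,0,-0.12]},{"delta_pos":[-0.0125,-0.017,0],"rotation":[0,0,-0.12]},{"delta_pos":[-0.0125,-0.017,0],"rotation":[0,0,-0.12]},{"delta_pos":[-0.0125,-0.017,0],"rotation":[0,0,-0.12]}]' | grep -E 'pos|for|wid'
python3 -m pendant '[{"delta_pos":[-0.0125,-0.017,0],"rotation":[0,0,-0.12]},{"delta_pos":[-0.0125,-0.017,0],"rotation":[0,0,-0.12]},{"delta_pos":[-0.0125,-0.017,0],"rotation":[0,0,-0.12]},{"delta_pos":[-0.0125,-0.017,0],"rotation":[0,0,-0.12]},{"delta_pos":[-0.0115,-0.0155,0],"rotation":[0,0,-0.11]}]' | grep -E 'pos|for|wid'
python3 -m pendant '[{"delta_pos":[0,0,0],"rotation":[0,0,0]},{"delta_pos":[0,0,0],"rotation":[0,0,0]}]' | grep -E 'force|wid'
python3 go.py .6546 .1602 .25; python3 - <<'E'
from h import *
im,ci=snap('scene','s17')
cv2.imwrite('pics/s17b.png',cv2.resize(im[130:270,250:437],(800,599),interpolation=cv2.INTER_CUBIC)[:,:,::-1])
M=R.from_euler('z',-.0957)
for z in(.199,.205,.211): print(z,(w2px(ci,[[.6128,.0984,z]])-[250,130]+.5)*800/187)
E
```

```text
eef_pos: [0.5917, 0.2411, 0.2507]
force: [5.1, 6.9, 0.4]
gripper_width: 0.0144
grip_force: 59.0
eef_pos: [0.6553, 0.1615, 0.2507]
force: [1.8, 11.1, 2.0]
gripper_width: 0.0144
grip_force: 59.3
force: [4.9, 4.1, 0.9]
gripper_width: 0.0142
grip_force: 59.2
t 44.2 pos [0.656  0.161  0.2507] yaw 112.1 tilt 0.31 w 0.0142 gf 59.2 F [4.9 4.1 0.9] q [ 0.24  0.43  1.52  0.    1.19 -1.72]
turn z -0.0 delta [ 0.0016 -0.0002  0.0007]
0.199 [[342.16357316 225.71040496]]
0.205 [[343.70525385 220.26016138]]
0.211 [[345.26343461 214.75269239]]
```

View pics/s17b.png

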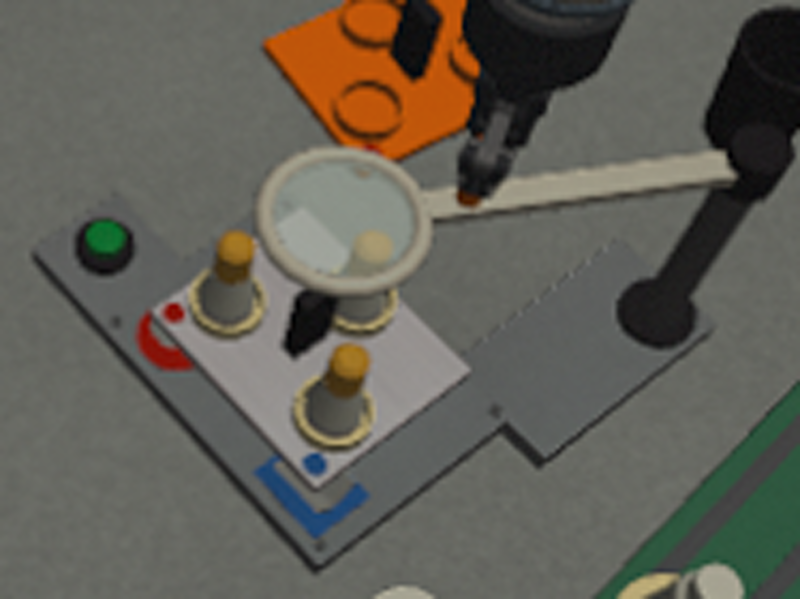

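```bash
python3 - <<'E'
from h import *
ci=load('s17')[1]; M=R.from_euler('z',-.0957); o=np.array([.6128,.0984,.028])
t=np.linspace(0,6.28,60); f=lambda P:(w2px(ci,P)-[250,130]+.5)*800/187
for c,r,z in(((-.052,-.028),.0245,.044),((.052,-.028),.0245,.044),((0,0),.053,.177)):
    p=f(M.apply(np.c_[c[0]+r*np.cos(t),c[1]+r*np.sin(t),0*t+z])+o); print(p.min(0),p.max(0))
print(f(M.apply([[.0825,-.07,.03],[-.0825,-.07,.03],[.0825,.07,.03]])+o))
E
```

```text
[192.46547589 266.84935239] [265.77932446 329.95219804]
[297.76232861 374.41752991] [374.5693659  442.88830904]
[254.05667945 147.39196711] [434.24337095 297.35222148]
[[317.39113792 488.64427926]
 [150.62741386 310.60591105]
 [474.19270153 368.8258234 ]]
```

```bash
python3 -m pendant '[{"delta_pos":[0,0,0],"rotation":[0,0,0]},{"delta_pos":[0,0,0],"rotation":[0,0,0]},{"delta_pos":[0,0,-0.03],"rotation":[0,0,0]},{"delta_pos":[0,0,-0.05],"rotation":[0,0,0]},{"delta_pos":[0,0,-0.02],"rotation":[0,0,0]}]' 0.05 | grep -E 'pos|for'
python3 - <<'E'
from h import *
from scipy.optimize import least_squares
ob=[]
for f in('w1','w4','w5','w8','w11','w15','scene0','s17'):
    im,ci=load(f); h=cv2.cvtColor(im,cv2.COLOR_RGB2HSV); m=cv2.inRange(h,(50,150,90),(80,255,255))
    n,l,s,c=cv2.connectedComponentsWithStats(m); k=[i for i in range(1,n) if s[i,4]>30]
    print(f,[(s[i].tolist(),c[i].round(1).tolist()) for i in k][:3])
    for i in k[:1]:
        if s[i,0]>0 and s[i,1]>0 and f in('w4','w5','w8','w15'): ob.append((ci,c[i]))
r=least_squares(lambda x:np.ravel([w2px(ci,[x])[0]-c for ci,c in ob]),[.45,.065,.035]); print(r.x,r.fun.round(1))
im,ci=snap('wrist','w18')
h=cv2.cvtColor(im,cv2.COLOR_RGB2HSV); m=cv2.inRange(h,(8,180,170),(20,255,255))
n,l,s,c=cv2.connectedComponentsWithStats(m)
for i in range(1,n):
    if 150<s[i,4]<800: print(s[i],c[i].round(1),px2w(ci,[c[i]],.266).round(4))
E
python3 go.py
```

```text
eef_pos: [0.6548, 0.16, 0.3527]
force: [1.5, -0.7, 0.2]
grip_force: 0.0
w1 [([183, 0, 21, 19, 327], [192.6, 8.0])]
w4 [([142, 78, 18, 19, 260], [151.0, 87.2])]
w5 [([128, 74, 20, 21, 322], [137.5, 84.1])]
w8 [([77, 266, 28, 28, 557], [91.1, 280.0])]
w11 [([120, 198, 31, 30, 704], [135.4, 212.5])]
w15 [([137, 96, 18, 18, 253], [145.8, 104.4])]
scene0 [([271, 182, 8, 7, 44], [274.2, 184.9])]
s17 [([271, 182, 8, 7, 45], [274.3, 184.9])]
[0.45254178 0.06458002 0.0380795 ] [ 0.2  0.1  0.   0.1 -0.1 -0.  -0.  -0.1]
[244 192  19  18 252] [253.1 200.3] [[0.6546 0.1603 0.266 ]]
t 45.0 pos [0.6552 0.1601 0.3546] yaw 112.1 tilt 0.33 w 0.0497 gf 0.0 F [ 0.  -0.2  2.5] q [ 0.24  0.35  1.4  -0.    1.38 -1.72]
```

```bash
python3 go.py .4525 .0646 .3
python3 -m pendant '[{"delta_pos":[0.044,0.003,0],"rotation":[0,0,0]},{"delta_pos":[0.044,0.003,0.01],"rotation":[0,0,0]},{"delta_pos":[0.044,0.003,0.01],"rotation":[0,0,0]},{"delta_pos":[0.044,0.003,0.01],"rotation":[0,0,0]},{"delta_pos":[0.044,0.003,0.01],"rotation":[0,0,0]}]' 0.0 | grep -E 'pos|for'
python3 -m pendant '[{"delta_pos":[0,0,0],"rotation":[0,0,0]},{"delta_pos":[0,0,0],"rotation":[0,0,0]}]' | grep -E 'pos|for'
python3 go.py .4525 .0646 .057
```

```text
t 45.0 pos [0.6552 0.1601 0.3546] yaw 112.1 tilt 0.33 w 0.0497 gf 0.0 F [ 0.  -0.2  2.5] q [ 0.24  0.35  1.4  -0.    1.38 -1.72]
turn z -0.0 delta [ 0.2241 -0.0122  0.0533]
eef_pos: [0.4426, 0.0905, 0.3083]
force: [-0.1, 0.7, 1.0]
grip_force: 0.0
eef_pos: [0.4452, 0.0912, 0.3096]
force: [-0.4, 0.4, -0.1]
grip_force: 0.0
t 45.8 pos [0.4452 0.0912 0.3096] yaw 112.1 tilt 0.06 w -0.0 gf 0.0 F [-0.4  0.4 -0.1] q [ 0.2   0.02  1.91 -0.    1.21 -1.76]
turn z -0.0 delta [ 0.0034 -0.0273  0.2526]
```

```bash

python3 -m pendant '[{"delta_pos":[0.0034,-0.0273,0.04],"rotation":[0,0,0]},{"delta_pos":[0,0,0.06],"rotation":[0,0,0]},{"delta_pos":[0,0,0.06],"rotation":[0,0,0]},{"delta_pos":[0,0,0.06],"rotation":[0,0,0]},{"delta_pos":[0,0,0.02],"rotation":[0,0,0]}]' | grep -E 'pos|for'
python3 -m pendant '[{"delta_pos":[0,0,0],"rotation":[0,0,0]},{"delta_pos":[0,0,0],"rotation":[0,0,0]}]' | grep -E 'pos|for'
python3 go.py .4525 .0646 .057
```

```text
eef_pos: [0.4508, 0.0645, 0.0659]
force: [-0.4, -0.2, 0.7]
grip_force: 0.0
eef_pos: [0.4531, 0.0648, 0.0701]
force: [0.4, 0.6, 1.0]
grip_force: 0.0
t 46.7 pos [0.4531 0.0648 0.0701] yaw 112.1 tilt 0.08 w 0.0002 gf 0.0 F [0.4 0.6 1. ] q [ 0.14  0.37  2.12  0.    0.65 -1.82]
turn z -0.0 delta [0.0006 0.0001 0.0131]
```

```bash

python3 -m pendant '[{"delta_pos":[0,0,0.01],"rotation":[0,0,0]},{"delta_pos":[0,0,0.005],"rotation":[0,0,0]},{"delta_pos":[0,0,0],"rotation":[0,0,0]}]' | grep -E 'pos|for'
python3 -m pendant '[{"delta_pos":[0,0,0.002],"rotation":[0,0,0]},{"delta_pos":[0,0,0],"rotation":[0,0,0]},{"delta_pos":[0,0,0],"rotation":[0,0,0]}]' | grep -E 'pos|for'
python3 -m pendant '[{"delta_pos":[0,0,0.002],"rotation":[0,0,0]},{"delta_pos":[0,0,0],"rotation":[0,0,0]},{"delta_pos":[0,0,0],"rotation":[0,0,0]}]' | grep -E 'pos|for'
```

```text
eef_pos: [0.4527, 0.0647, 0.0548]
force: [2.9, 0.4, 4.5]
grip_force: 1.9
eef_pos: [0.4526, 0.0646, 0.053]
force: [3.0, 0.6, 7.0]
grip_force: 3.5
eef_pos: [0.4527, 0.0646, 0.0525]
force: [-4.5, -0.2, 35.3]
grip_force: 17.8
```

```bash

python3 -m pendant '[{"delta_pos":[0,0,-0.02],"rotation":[0,0,0]},{"delta_pos":[0,0,-0.05],"rotation":[0,0,0]},{"delta_pos":[0.02,0,-0.05],"rotation":[0,0,0]},{"delta_pos":[0.02,0,-0.05],"rotation":[0,0,0]},{"delta_pos":[0.02,0,-0.04],"rotation":[0,0,0]}]' | grep -E 'pos|for'
python3 -m pendant '[{"delta_pos":[0,0,0],"rotation":[0,0,0]},{"delta_pos":[0,0,0],"rotation":[0,0,0]},{"delta_pos":[0,0,0],"rotation":[0,0,0]},{"delta_pos":[0,0,0],"rotation":[0,0,0]}]' | grep -E 'pos|for'
python3 go.py; python3 caps.py scene s20 .138| head -8
python3 - <<'E'
from h import *
a=load('s17')[0].astype(int);b=load('s20')[0].astype(int)
d=np.abs(a-b).sum(2)>60
o=np.zeros(d.shape,bool); o[160:290,255:400]=1
n,l,s,c=cv2.connectedComponentsWithStats((d&o).astype(np.uint8)); print(s[1:][s[1:,4]>15])
E
```

```text
eef_pos: [0.3948, 0.0416, 0.262]
force: [0.0, -0.5, -0.6]
grip_force: 0.0
eef_pos: [0.3957, 0.042, 0.2594]
force: [0.1, -0.3, -0.3]
grip_force: 0.0
t 49.0 pos [0.3957 0.042  0.2594] yaw 112.1 tilt 0.13 w 0.0001 gf 0.0 F [ 0.1 -0.3 -0.3] q [ 0.1  -0.03  2.07 -0.    1.1  -1.85]
[ 312  122   66   45 1372] [343.4 145.4] [[0.5364 0.2598 0.138 ]]
[361 161   7   6  28] [363.9 163.5] [[0.618  0.2517 0.138 ]]
[302 184   7   7  45] [305.  187.1] [[0.5581 0.0746 0.138 ]]
[328 210   8   8  51] [331.6 213.8] [[0.6618 0.0648 0.138 ]]
[  0 241  45  99 904] [ 17.  291.3] [[ 0.2921 -0.6225  0.138 ]]
[ 45 297   5  14  23] [ 46.7 304.1] [[ 0.367 -0.587  0.138]]
[ 63 353  14  11  85] [ 70. 358.] [[ 0.5071 -0.6046  0.138 ]]
[ 12 359  17  12 135] [ 20.2 364.3] [[ 0.4458 -0.6855  0.138 ]]
[[357 160  18  17 194]]
```

```bash
python3 -c "
from bench import env; print(env.job_done())"
```

```text
the job is handed in; nothing more can be done
None
```

The job is handed in and every step was done in order: the magnifier was swung clear, the carrier was set home on the station, all three lamps were placed in its cups, the lens was swung back over the middle of the station, and the start button was pressed last (robot time about 49 s of 210 s). The hand-in returned no verdict.

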